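# Fetch the doming block from behind the jars in a goldsmith's tool caddy

### The arm

A 6-joint arm with a two-finger parallel gripper is mounted at the origin on the work surface. World frame = base frame: x ahead of the robot, y to its left, z up, the work surface at z = 0. Lengths are in m, angles in rad, forces in N, time in s.
With the tool pointing down it reaches from about 0.3 to 0.85 m from the base axis. Payload 4.2 kg.
Tool frame: the origin (TCP) lies on the front face of the gripper's body, between the roots of the fingers; the fingertips stand 78 mm ahead of it and the grasp point (between the pads) lies 60 mm ahead of it; z points along the fingers, y is the direction in which the jaws open and shut (so a half turn about z gives the same grasp; the last joint's range is limited). The gripper opens to 91 mm and grips with 3 to 60 N. Pads are 32 mm wide; open, the fingers measure 118 mm over their backs; the gripper's body (76 mm by 178 mm) begins 60 mm behind the grasp point.
Start: joints at [1.172, 0.32, 1.565, -0, 1.257, -0.02], TCP at [0.213, 0.534, 0.292] pointing down, gripper open.
Joint ranges: [-3.11, 3.11], [-0.84, 2.01], [0.21, 2.61], [-1.34, 4.49], [0.05, 2.63], [-2.56, 2.56]. Speed limits (rad/s): [2.57, 2.57, 3.14, 3.14, 3.14, 3.14].

### API

Orientations are given as [roll, pitch, yaw] about the fixed x, y, z axes, in that order (R = Rz(yaw) Ry(pitch) Rx(roll)).
In Python, from rig import env, viewer gives the robot as it stands.
- The arm moves only by the tool jog_arm, never from a script. Its argument "moves" is a list of rows, each an object of numbers: "x", "y", "z": the shift along the tool's x, y, z in mm; "yaw": the turn about the tool's z in rad; "jaw": the gripper command: -1 is shut, 1 is fully open, values between are in proportion. In form: [{"x": .., "y": .., "z": .., "yaw": .., "jaw": ..}, ...]. A call has 1 to 5 rows; each row shifts and turns the commanded pose from where the row before left it, along the tool's axes as they then stand; what a row does not reach is not made up. A row lasts 1/8 s, in which the tool goes at most 62.5 mm and 10.7 degrees, less where a joint would pass 70% of its speed; a pose out of reach is approached as far as the arm can. A call with a gripper value outside its range is refused whole. The fingers move at their own pace and stop on an object; the grip force is fixed at half the most. Time passes only in rows, so rows that do not move let the fingers close. It gives the time, the measured TCP pose, the force and the opening at its end, in the units of the state.
- env.get_obs(): the state, without advancing time (a new reading comes with each control period).
- viewer.camera(name): name is "scene" or "side" or "wrist"; returns the picture (480x640x3 uint8, red, green, blue); there is no depth.
- viewer.get_calibration(name): a dict with "fx", "fy", "cx", "cy" (pixels), "k1" (the pictures are not rectified: a ray, as slopes to the right and down, at radius r is drawn at 1 + k1 r^2 times it, then the intrinsics apply), "origin" and "attitude" of the camera in the world. Camera axes: x right, y up, looking along -z (the intrinsics and any distortion apply to the point x, -y, -z); pixel columns grow to the right and rows downward; lengths in m; the calibration is good to about 2 mm. A picture is of the moment at which its call begins: read the wrist's pose just before it. get_calibration takes no time and is no camera call; for the wrist camera it gives the pose at the moment of the call.
- env.finish_job(): hands the job in, once; it reports no verdict.
The state is a dict: "time": time; "q": joint angles; "qvel": joint speeds; "effort": joint torques, N m; "eef_pos": TCP position; "tcp_rot": TCP orientation; "wrist_force": force on the tool from outside, world axes, zero at the start; "ft_torque": the same for the moment, N m; "grip_width": finger opening in m.
Only numpy, scipy, OpenCV 4.12 (cv2) and the standard library are available. Lean on these libraries where they do the work, as an engineer would, in place of code of your own. Each camera call takes 0.05 s, during which the arm holds its last target.

### The job

The steel doming block stands at the back of the wooden caddy, shut in by a flux jar, a square bottle and a spirit can: stand all three of them upright on the pale soldering board, then lift the doming block out and set it down in the middle of the black rubber bench pad, hollows up as it stands now. Only then put the jar, the bottle and the can back in the caddy, each upright in the very place where it stood before. Let nothing fall over and leave the white dish and the tool pot alone.

Things in the scene. Friction and masses are not known exactly. Their poses are not given: they have to be found in the camera images.
- doming_block: loose steel cube 46 x 46 x 46 mm, 0.65 to 0.83 kg, with one large and four small round hollows in its top face. Origin: centre of its underside; z up, x and y square to the sides. It stands on the floor of the caddy about 8 mm in front of the back board, sides parallel to the caddy's to within 3 degrees. While the other three surround it there is no room for fingers beside it
- flux_jar: loose round white ceramic jar, 60 mm diameter, lid 62 mm at 88 to 97 mm height, on it an upright white knob 26 mm diameter from 97 to 123 mm height (the top), by which it is lifted. 0.21 to 0.34 kg, closed. Origin: centre of its underside, z up
- square_bottle: loose square amber bottle, 56 x 56 mm, body 90 mm high, sloping shoulder to 101 mm, black round cap 30 mm diameter from 101 to 127 mm height (the top), by which it is lifted. 0.24 to 0.39 kg, closed. Origin: centre of its underside, z up
- spirit_can: loose round dark bare-metal can, 64 mm diameter (65 mm over its seams), body 78 mm high, conical shoulder to 92 mm, brass round cap 28 mm diameter from 92 to 118 mm height (the top), by which it is lifted. 0.20 to 0.33 kg, closed. Origin: centre of its underside, z up
- caddy: fixed wooden tray, 160 mm (x) by 226 mm (y) outside, walls 8 mm; floor top 8 mm above the table; front and side walls 22 mm high, back board (its +x side) 60 mm high. Origin: centre of its underside. In its frame the doming block stands near (41, 0) mm; the jar, bottle and can stand in any arrangement near (28, 61), (28, -61) and (-24, 0) mm
- soldering_board: fixed flat pale heat-proof board, 280 mm (x) by 140 mm (y), top 12 mm above the table: the side area. It may be on the left or the right. Origin: centre of its underside
- bench_pad: fixed square wooden base 130 x 130 mm, 25 mm high, with a black rubber pad 100 x 100 mm on its middle, pad top 35 mm above the table. On the other side from the soldering board. Origin: centre of the base's underside
- tool_pot: bystander: brown pot 80 mm across, with tools standing in it to 180 mm height, beyond the caddy; origin centre of its underside
- borax_dish: bystander: small empty white dish, 64 mm across, 20 mm high, between the robot and the caddy; origin centre of its underside
There are look-alikes about, which are no part of the job. There is more than one size of the spirit_can; the job needs the largest.

How it is judged:
On the way, in this order (a step that is already met when the one before it is completed fails the run):
1. the flux jar, the square bottle and the spirit can all stand upright on the soldering board, released, while the doming block is still in the caddy (x of flux_jar in the frame of soldering_board between -0.12 and 0.12 m and y of flux_jar in the frame of soldering_board between -0.05 and 0.05 m and z of flux_jar in the frame of soldering_board between 0.008 and 0.018 m and angle between each of flux_jar, square_bottle, spirit_can's own z axis and vertical below 0.1 rad and contact force between the fingers and flux_jar below 0.3 N and linear speed of each of flux_jar, square_bottle, spirit_can below 0.02 m/s and x of square_bottle in the frame of soldering_board between -0.12 and 0.12 m and y of square_bottle in the frame of soldering_board between -0.05 and 0.05 m and z of square_bottle in the frame of soldering_board between 0.008 and 0.018 m and contact force between the fingers and square_bottle below 0.3 N and x of spirit_can in the frame of soldering_board between -0.12 and 0.12 m and y of spirit_can in the frame of soldering_board between -0.05 and 0.05 m and z of spirit_can in the frame of soldering_board between 0.008 and 0.018 m and contact force between the fingers and spirit_can below 0.3 N and horizontal distance between doming_block and caddy below 0.08 m and z of doming_block in the frame of caddy below 0.02 m), for 0.2 s.
2. the doming block stands released in the middle of the bench pad while the other three still stand on the soldering board (x of flux_jar in the frame of soldering_board between -0.12 and 0.12 m and y of flux_jar in the frame of soldering_board between -0.05 and 0.05 m and z of flux_jar in the frame of soldering_board between 0.008 and 0.018 m and angle between each of flux_jar, square_bottle, spirit_can, doming_block's own z axis and vertical below 0.1 rad and contact force between the fingers and flux_jar below 0.3 N and linear speed of each of flux_jar, square_bottle, spirit_can, doming_block below 0.02 m/s and x of square_bottle in the frame of soldering_board between -0.12 and 0.12 m and y of square_bottle in the frame of soldering_board between -0.05 and 0.05 m and z of square_bottle in the frame of soldering_board between 0.008 and 0.018 m and contact force between the fingers and square_bottle below 0.3 N and x of spirit_can in the frame of soldering_board between -0.12 and 0.12 m and y of spirit_can in the frame of soldering_board between -0.05 and 0.05 m and z of spirit_can in the frame of soldering_board between 0.008 and 0.018 m and contact force between the fingers and spirit_can below 0.3 N and horizontal distance between doming_block and bench_pad below 0.015 m and z of doming_block in the frame of bench_pad between 0.03 and 0.04 m and contact force between the fingers and doming_block below 0.3 N), for 0.2 s.
At the end, for the whole second after the job is handed in: the doming block stands upright, hollows up, on the bench pad within 15 mm of its centre; the flux jar, the square bottle and the spirit can each stand upright within 15 mm of where they stood at the start; all released and at rest (distance of each of flux_jar, square_bottle, spirit_can from where it was at the start of the episode below 0.015 m and angle between each of flux_jar, square_bottle, spirit_can, doming_block's own z axis and vertical below 0.1 rad and contact force between the fingers and flux_jar below 0.3 N and linear speed of each of flux_jar, square_bottle, spirit_can, doming_block below 0.02 m/s and contact force between the fingers and square_bottle below 0.3 N and contact force between the fingers and spirit_can below 0.3 N and horizontal distance between doming_block and bench_pad below 0.015 m and z of doming_block in the frame of bench_pad between 0.03 and 0.04 m and contact force between the fingers and doming_block below 0.3 N); the robot touches nothing.
It fails at once if the jar, the bottle, the can or the doming block is tipped over (angle between any of flux_jar, square_bottle, spirit_can, doming_block's own z axis and vertical above 0.5 rad).
It fails at once if the tool pot or the white dish is pushed aside by more than 20 mm (distance of any of tool_pot, borax_dish from where it was at the start of the episode above 0.02 m).
It also fails if it takes over 147 s, if anything falls off the work surface, if the arm or the gripper's body presses on something with over 40 N, if the wrist force passes 120 N, or if a joint passes its speed limit or range.

## Working session

There is one attempt and no reset: what is moved stays moved. The work goes in short steps, Python scripts to look and compute and a tool call to move; the robot and the scene stay as the last step left them, time stands still between calls to the robot, and variables do not carry over. Pictures are saved under pics/ and viewed, and the job is handed in when it is done.

Besides the shell and the picture viewer there is one more tool, called as a command line: name --argument value ..., lists and objects as JSON in quotes. jog_arm: Moves the arm, as the interface text tells. Its arguments: {"type":"object","properties":{"moves":{"type":"array","items":{"type":"object","properties":{"x":{"type":"number"},"y":{"type":"number"},"z":{"type":"number"},"yaw":{"type":"number"},"jaw":{"type":"number"}}}}},"required":["moves"]}

```bash
ls; mkdir -p pics; python3 - <<'E'
from rig import env, viewer
import cv2
print(env.get_obs())
for n in ["scene","side","wrist"]:
    c=viewer.get_calibration(n); print(n,c)
    im=viewer.camera(n); cv2.imwrite(f"pics/{n}0.png",im[:,:,::-1])
E
```

```text
pics
{'time': 0.0, 'q': array([ 1.17199881e+00,  3.20278237e-01,  1.56568130e+00,  9.16077176e-06,
        1.25736821e+00, -1.99824834e-02]), 'qvel': array([ 0.00193129, -0.00021812,  0.00220481, -0.00101425,  0.00030199,
       -0.00095454]), 'effort': array([-2.46256539e-03, -4.12452829e+01, -2.31971079e+01,  7.26330187e-02,
        4.53576038e-02, -1.29625587e-04]), 'eef_pos': array([0.21249249, 0.53390301, 0.29142712]), 'tcp_rot': array([-3.13985808e+00, -4.33769158e-05,  2.76277475e+00]), 'wrist_force': array([ 0.12963457, -0.23561786, -0.65373493]), 'ft_torque': array([-3.98271161e-03, -1.06160950e-05,  1.89508288e-02]), 'grip_width': 0.09121101796508754}
scene {'fx': 545.6997921342439, 'fy': 545.6997921342439, 'cx': 324.4354336226856, 'cy': 241.6468659044665, 'k1': -0.11645541956684277, 'origin': array([1.23221851, 0.39096091, 0.56031195]), 'attitude': array([0.96258534, 0.01821433, 2.10837017])}
side {'fx': 599.6158829745501, 'fy': 599.6158829745501, 'cx': 316.8429287701275, 'cy': 245.46819048966688, 'k1': -0.1342516115796987, 'origin': array([0.5260558 , 0.90256553, 0.77188895]), 'attitude': array([ 0.89698949,  0.0200401 , -3.10450027])}
wrist {'fx': 377.2623162985606, 'fy': 377.2623162985606, 'cx': 319.9766852901369, 'cy': 239.44001125417648, 'k1': -0.013524634237991611, 'origin': array([0.13569162, 0.56510495, 0.38235251]), 'attitude': array([-2.94047361e-01,  1.06467782e-03,  1.19204301e+00])}
```

View pics/scene0.png

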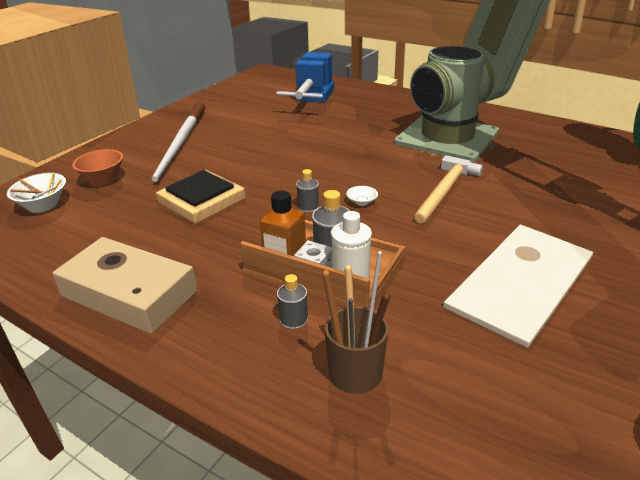

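View pics/side0.png

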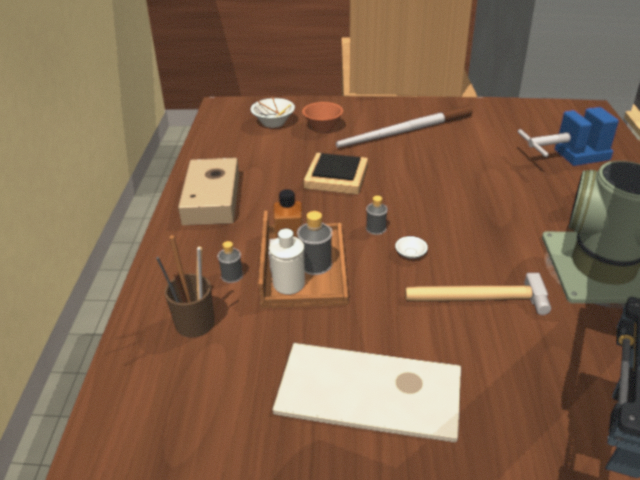

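View pics/wrist0.png

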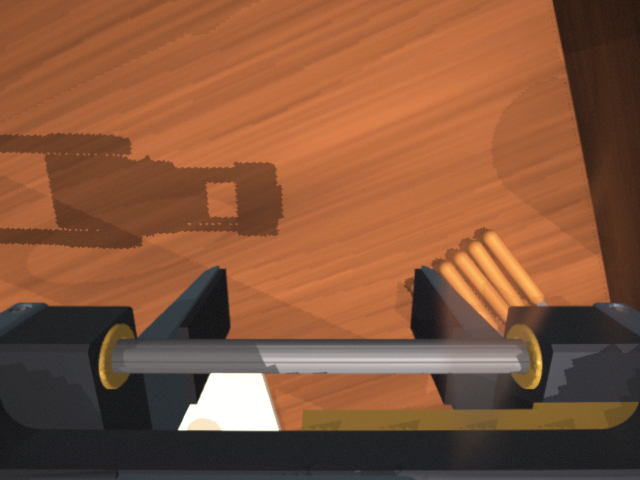

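Candidates for the can: (331,220) in the caddy, large; look-alikes at scene (308,190) and (293,302), both small and outside the caddy. The bottle look-alikes: none seen. I take the one in the caddy, and check it in a close crop.

```bash
cat > h.py <<'E'
import numpy as np, cv2
from scipy.spatial.transform import Rotation as R
def rays(cal,uv):
    uv=np.atleast_2d(uv).astype(float)
    K=np.array([[cal['fx'],0,cal['cx']],[0,cal['fy'],cal['cy']],[0,0,1]])
    p=cv2.undistortPoints(uv[:,None,:],K,np.array([cal['k1'],0,0,0.]))[:,0]
    d=np.c_[p[:,0],-p[:,1],-np.ones(len(p))]
    d=d@R.from_euler('xyz',cal['attitude']).as_matrix().T
    return np.array(cal['origin']),d
def onz(cal,uv,z):
    o,d=rays(cal,uv); return o+d*((z-o[2])/d[:,2])[:,None]
def proj(cal,P):
    P=np.atleast_2d(P)
    q=(P-cal['origin'])@R.from_euler('xyz',cal['attitude']).as_matrix()
    a=np.c_[q[:,0]/-q[:,2],-q[:,1]/-q[:,2]]; s=1+cal['k1']*(a**2).sum(1,keepdims=True)
    return a*s*[cal['fx'],cal['fy']]+[cal['cx'],cal['cy']]
def tri(c1,u1,c2,u2):
    o1,d1=rays(c1,u1);o2,d2=rays(c2,u2);out=[]
    for a,b in zip(d1,d2):
        s=np.linalg.lstsq(np.c_[a,-b],o2-o1,rcond=None)[0]
        p,q=o1+a*s[0],o2+b*s[1]; out.append(np.r_[(p+q)/2,np.linalg.norm(p-q)])
    return np.array(out)
E
python3 - <<'E'
import cv2
a=cv2.imread('pics/scene0.png')[170:350,210:430]; cv2.imwrite('pics/c1.png',cv2.resize(a,None,fx=3.6,fy=3.3,interpolation=cv2.INTER_CUBIC)[:600,:800])
a=cv2.imread('pics/side0.png')[180:345,150:350]; cv2.imwrite('pics/c2.png',cv2.resize(a,None,fx=3.6,fy=3.6,interpolation=cv2.INTER_CUBIC))
a=cv2.imread('pics/side0.png')[130:230,250:450]; cv2.imwrite('pics/c3.png',cv2.resize(a,None,fx=4,fy=4,interpolation=cv2.INTER_CUBIC))
E
```

```text
(no output)
```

View pics/c1.png

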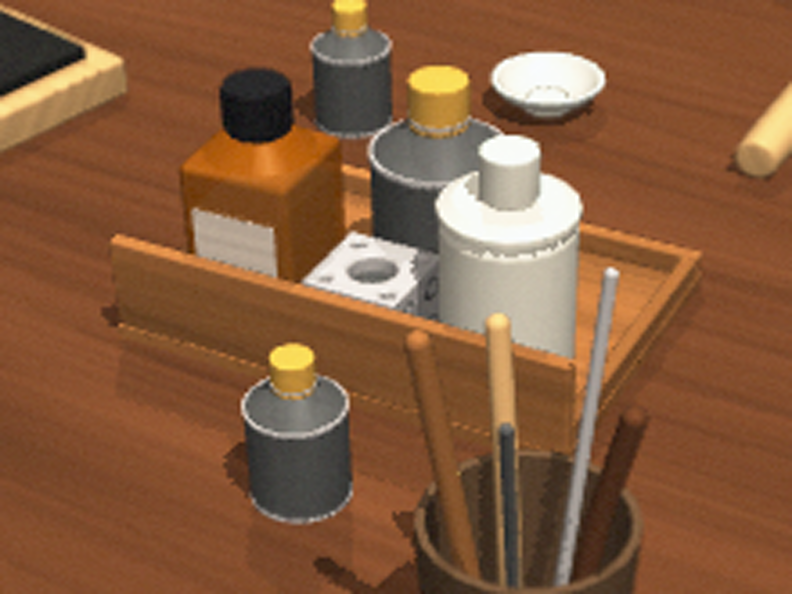

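View pics/c2.png

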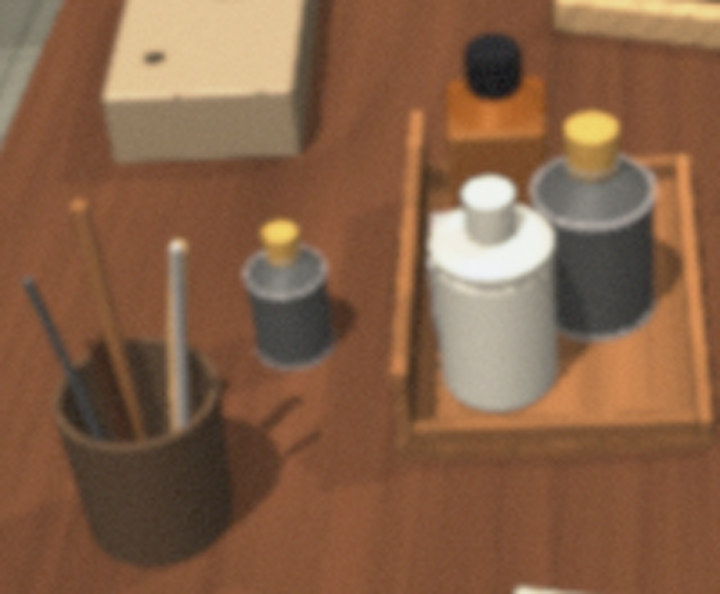

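View pics/c3.png

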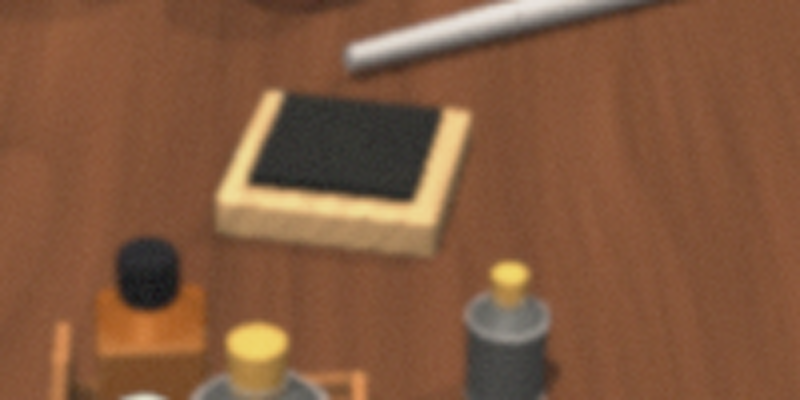

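```bash
python3 - <<'E'
from h import *; from rig import viewer
S=viewer.get_calibration('scene');D=viewer.get_calibration('side')
s=lambda x,y:[210+x/3.6,170+y/3.3]
d=lambda x,y:[150+x/3.6,180+y/3.6]
np.set_printoptions(precision=4,suppress=True)
for n,a,b,z in [('can',s(439,81),d(592,128),.126),('bot',s(258,84),d(494,50),.135),('jar',s(510,150),d(489,190),.131),('caddy front+y',s(697,257),d(712,420),.022)]:
    print(n,onz(S,[a],z),onz(D,[b],z),tri(S,[a],D,[b]))
print('caddy side: f-y',onz(D,[d(688,157)],.022),'b-y',onz(D,[d(415,113)],.06),'b+y',onz(D,[d(398,378)],.06))
print('pot top c2',onz(D,[d(138,395)],.1), 'tools',onz(D,[d(178,245),d(78,205)],.17))
import sys
sc=cv2.cvtColor(cv2.imread('pics/scene0.png'),cv2.COLOR_BGR2HSV); sd=cv2.cvtColor(cv2.imread('pics/side0.png'),cv2.COLOR_BGR2HSV)
# board: white
for nm,C,im,(x0,y0,x1,y1) in [('S',S,sc,(430,210,610,350)),('D',D,sd,(265,335,475,445))]:
    m=np.zeros(im.shape[:2],np.uint8); m[y0:y1,x0:x1]=((im[y0:y1,x0:x1,2]>150)&(im[y0:y1,x0:x1,1]<110))*255
    c=max(cv2.findContours(m,0,2)[0],key=cv2.contourArea); q=cv2.approxPolyDP(c,6,True)[:,0]
    print('board',nm,q.tolist()); P=onz(C,q,.012); print(P[:,:2].tolist(),'\n',P.mean(0))
for nm,C,im,(x0,y0,x1,y1) in [('S',S,sc,(155,165,245,215)),('D',D,sd,(300,148,370,190))]:
    m=np.zeros(im.shape[:2],np.uint8); m[y0:y1,x0:x1]=(im[y0:y1,x0:x1,2]<60)*255
    c=max(cv2.findContours(m,0,2)[0],key=cv2.contourArea); q=cv2.approxPolyDP(c,4,True)[:,0]
    print('pad',nm,q.tolist()); P=onz(C,q,.035); print(P[:,:2].tolist(),'\n',P.mean(0), cv2.minAreaRect(P[:,:2].astype(np.float32)))
E
```

```text
can [[0.5819 0.008  0.126 ]] [[0.5767 0.0063 0.126 ]] [[0.577  0.0046 0.1236 0.0019]]
bot [[ 0.6357 -0.0513  0.135 ]] [[ 0.631  -0.0517  0.135 ]] [[ 0.6314 -0.0547  0.1324  0.001 ]]
jar [[0.6286 0.0689 0.131 ]] [[0.6247 0.0656 0.131 ]] [[0.625  0.0663 0.1298 0.0029]]
caddy front+y [[0.5232 0.1132 0.022 ]] [[0.5144 0.1122 0.022 ]] [[0.5147 0.109  0.0169 0.003 ]]
caddy side: f-y [[ 0.5277 -0.1097  0.022 ]] b-y [[ 0.6837 -0.0991  0.06  ]] b+y [[0.6687 0.125  0.06  ]]
pot top c2 [[0.7805 0.1826 0.1   ]] tools [[0.756  0.1586 0.17  ]
 [0.8087 0.1297 0.17  ]]
board S [[520, 224], [444, 302], [528, 346], [593, 252]]
[[0.33425131812711817, 0.26585335766992435], [0.6096279243663643, 0.21950032723696367], [0.6402861511167824, 0.35596294144505425], [0.35946877377955044, 0.402034757804657]] 
 [0.4859 0.3108 0.012 ]
board D [[292, 344], [275, 413], [457, 438], [459, 365]]
[[0.6087201271418037, 0.21942709363195978], [0.6250766817886401, 0.36056531398841807], [0.3545259353283411, 0.4009034999066352], [0.3327394209918651, 0.2617256428466934]] 
 [0.4803 0.3107 0.012 ]
pad S [[232, 185], [201, 171], [166, 189], [196, 205]]
[[0.5090129033105526, -0.26698767223651737], [0.49243114949466693, -0.36436858692008117], [0.5858231029374327, -0.37512355787883084], [0.6037366227786608, -0.27830341252450147]] 
 [ 0.5478 -0.3212  0.035 ] ((0.5480839014053345, -0.321336030960083), (0.10352779179811478, 0.09527916461229324), 80.33654022216797)
pad D [[314, 173], [351, 178], [358, 159], [322, 155]]
[[0.5916873999040699, -0.2893254595340625], [0.5058551776159306, -0.2681228895484776], [0.48827740487708104, -0.3539442419034867], [0.5755755660201287, -0.37261208020487213]] 
 [ 0.5403 -0.321   0.035 ] ((0.5407153964042664, -0.3203674852848053), (0.08759971708059311, 0.09002896398305893), 77.92965698242188)
```

```bash
cat >> h.py <<'E'
def plan(obs,tx,ty,tz,yaw=None):
    "shift in current tool axes (mm) and yaw turn"
    M=R.from_euler('xyz',obs['tcp_rot']).as_matrix()
    M=R.from_euler('xyz',[np.pi,0,obs['tcp_rot'][2]]).as_matrix()
    v=M.T@(np.array([tx,ty,tz])-obs['eef_pos'])*1000
    dy=0 if yaw is None else -((yaw-obs['tcp_rot'][2]+np.pi)%(2*np.pi)-np.pi)
    print('move xyz',v.round(1),'yaw',round(dy,3),'after-turn frame:',(R.from_euler('z',-dy).apply(v)).round(1))
E
python3 - <<'E'
from h import *; from rig import env,viewer
o=env.get_obs();C=viewer.get_calibration('wrist')
M=R.from_euler('xyz',o['tcp_rot']).as_matrix()
for uv in [(320,20),(320,120),(320,220),(320,280),(100,120)]:
    P=onz(C,[uv],o['eef_pos'][2]-.17)[0]; print(uv,(M.T@(P-o['eef_pos'])*1000).round(0))
plan(o,.60,-.06,.33,1.63)
E
```

```text
(320, 20) [145.   1. 170.]
(320, 120) [ 86.   1. 170.]
(320, 220) [ 18.   1. 170.]
(320, 280) [-28.   1. 170.]
(100, 120) [  87. -145.  170.]
move xyz [-579.7 -408.6  -38.3] yaw 1.133 after-turn frame: [-615.9  351.6  -38.3]
```

jog_arm --moves '[{"z": -10, "yaw": 0.18}, {"z": -10, "yaw": 0.18}, {"z": -10, "yaw": 0.18}, {"z": -8, "yaw": 0.18}, {"yaw": 0.18}]'

```text
$.moves[0]: bad value
```

jog_arm --moves '[{"yaw": 0.18, "jaw": 0.3}, {"yaw": 0.053, "x": -50, "y": 28}, {"x": -50, "y": 28}, {"x": -50, "y": 28}, {"x": -50, "y": 28}]'

```text
$.moves[0]: bad value
```

jog_arm --moves '[{"x": -50, "y": 28}, {"x": -50, "y": 28}, {"x": -50, "y": 28}, {"x": -50, "y": 28}, {"x": -50, "y": 28}]'

```text
$.moves[0]: bad value
```

jog_arm --moves '[{"x": -50, "y": 30}, {"x": -50, "y": 30}, {"x": -16, "y": 12}, {"x": 0}, {"x": 0}]'

```text
$.moves[0]: bad value
```

```bash
python3 - <<'E'
from h import *; from rig import env,viewer
o=env.get_obs();print(o['time'],o['eef_pos'],o['tcp_rot'],o['grip_width'])
C=viewer.get_calibration('wrist');np.save('w1.npy',C,allow_pickle=True)
cv2.imwrite('pics/w1.png',viewer.camera('wrist')[:,:,::-1])
E
```

```text
0.15 [0.2125326  0.53401209 0.29165036] [-3.14037238e+00 -5.23509084e-05  2.76282206e+00] 0.09105149588340342
```

View pics/w1.png

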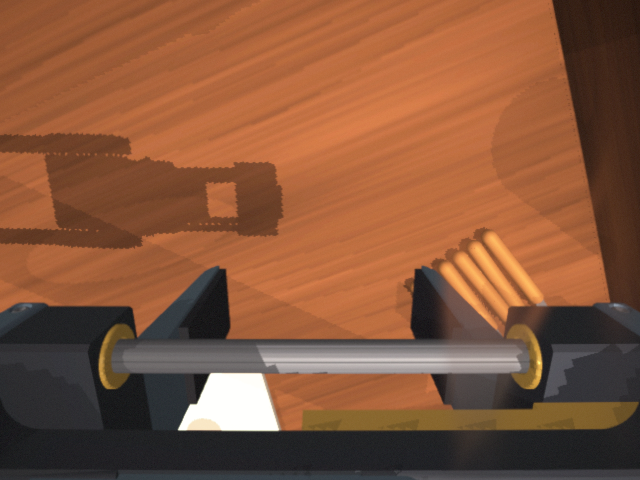

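jog_arm --moves '[{"x": 0, "y": 0, "z": -10, "yaw": 0.18, "jaw": 0.3}, {"x": 0, "y": 0, "z": -10, "yaw": 0.18, "jaw": 0.3}, {"x": 0, "y": 0, "z": -10, "yaw": 0.18, "jaw": 0.3}, {"x": 0, "y": 0, "z": -8, "yaw": 0.18, "jaw": 0.3}, {"x": 0, "y": 0, "z": 0, "yaw": 0.18, "jaw": 0.3}]'

```text
time: 0.82
eef_pos: [0.2127, 0.5344, 0.3308]
tcp_rot: [3.141, -0.001, 1.857]
wrist_force: [0.6, -0.3, -0.5]
grip_width: 0.0592
```

jog_arm --moves '[{"x": 0, "y": 0, "z": 0, "yaw": 0.18, "jaw": 0.3}, {"x": 0, "y": 0, "z": 0, "yaw": 0.05, "jaw": 0.3}, {"x": -50, "y": 28, "z": 0, "yaw": 0, "jaw": 0.3}, {"x": -50, "y": 28, "z": 0, "yaw": 0, "jaw": 0.3}, {"x": -50, "y": 28, "z": 0, "yaw": 0, "jaw": 0.3}]'

```text
time: 1.45
eef_pos: [0.3064, 0.3883, 0.3301]
tcp_rot: [3.141, 0.0, 1.634]
wrist_force: [1.1, -0.0, 0.1]
grip_width: 0.0596
```

jog_arm --moves '[{"x": -50, "y": 28, "z": 0, "yaw": 0, "jaw": 0.3}, {"x": -50, "y": 28, "z": 0, "yaw": 0, "jaw": 0.3}, {"x": -50, "y": 28, "z": 0, "yaw": 0, "jaw": 0.3}, {"x": -50, "y": 28, "z": 0, "yaw": 0, "jaw": 0.3}, {"x": -50, "y": 28, "z": 0, "yaw": 0, "jaw": 0.3}]'

```text
time: 2.08
eef_pos: [0.4617, 0.1472, 0.3303]
tcp_rot: [3.141, -0.0, 1.633]
wrist_force: [0.2, 1.2, 0.0]
grip_width: 0.0593
```

jog_arm --moves '[{"x": -50, "y": 30, "z": 0, "yaw": 0, "jaw": 0.3}, {"x": -50, "y": 30, "z": 0, "yaw": 0, "jaw": 0.3}, {"x": -50, "y": 30, "z": 0, "yaw": 0, "jaw": 0.3}, {"x": -50, "y": 30, "z": 0, "yaw": 0, "jaw": 0.3}, {"x": 0, "y": 0, "z": 0, "yaw": 0, "jaw": 0.3}]'

```text
time: 2.7
eef_pos: [0.5947, -0.0465, 0.329]
tcp_rot: [-3.141, 0.001, 1.628]
wrist_force: [-0.1, 1.3, -0.4]
grip_width: 0.0591
```

```bash
python3 - <<'E'
from h import *; from rig import env,viewer
o=env.get_obs();print(o['time'],o['eef_pos'],o['tcp_rot'],o['grip_width'])
C=viewer.get_calibration('wrist');np.save('w1.npy',C,allow_pickle=True)
cv2.imwrite('pics/w1b.png',viewer.camera('wrist')[:,:,::-1])
E
```

```text
2.7 [ 0.59465917 -0.04647217  0.32900788] [-3.14077459e+00  5.87228613e-04  1.62828095e+00] 0.059106630776234174
```

View pics/w1b.png

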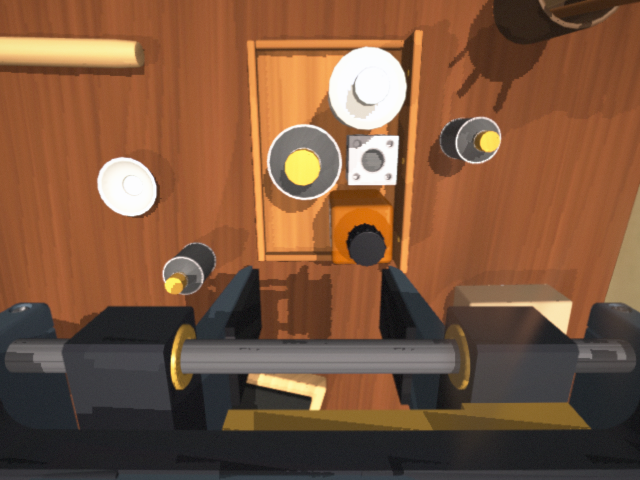

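```bash
python3 - <<'E'
from h import *
C=np.load('w1.npy',allow_pickle=True).item()
im=cv2.imread('pics/w1b.png'); a=im[20:290,235:435]; cv2.imwrite('pics/w1c.png',cv2.resize(a,None,fx=2.2,fy=2.2,interpolation=cv2.INTER_CUBIC))
h=cv2.cvtColor(im,cv2.COLOR_BGR2HSV)
def blob(m,x0,y0,x1,y1):
    k=np.zeros(m.shape,np.uint8);k[y0:y1,x0:x1]=m[y0:y1,x0:x1]*255
    c=max(cv2.findContours(k,0,2)[0],key=cv2.contourArea); (e,r)=cv2.minEnclosingCircle(c); el=cv2.fitEllipse(c); return e,r,el
np.set_printoptions(precision=4,suppress=True)
m=(h[:,:,0]>18)&(h[:,:,0]<35)&(h[:,:,1]>150)&(h[:,:,2]>150)
for n,m,b,z in [('can cap',m,(275,140,330,195),.126),('bot cap',h[:,:,2]<60,(340,215,392,275),.135),('jar lid',(h[:,:,1]<60)&(h[:,:,2]>120),(320,35,415,133),.105)]:
    e,r,el=blob(m,*b); print(n,e,r,el,onz(C,[e,el[0]],z)[:,:2])
E
```

```text
can cap (302.19549560546875, 166.9359893798828) 18.154022216796875 ((302.50946044921875, 165.9039306640625), (31.06354331970215, 34.03022003173828), 179.00161743164062) [[0.5776 0.0049]
 [0.5778 0.0057]]
bot cap (365.73016357421875, 244.1904754638672) 20.264570236206055 ((364.6549072265625, 245.22360229492188), (32.04379653930664, 38.077510833740234), 3.650330066680908) [[ 0.6309 -0.0516]
 [ 0.6301 -0.0525]]
jar lid (366.3288879394531, 87.84224700927734) 41.8845100402832 ((367.07855224609375, 87.93951416015625), (77.01739501953125, 82.84544372558594), 22.25996971130371) [[0.6239 0.0664]
 [0.6245 0.0663]]
```

View pics/w1c.png

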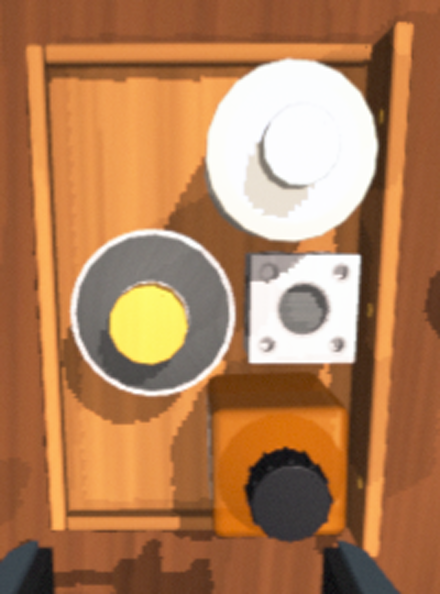

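```bash
python3 - <<'E'
from h import *
C=np.load('w1.npy',allow_pickle=True).item()
np.set_printoptions(precision=4,suppress=True)
f=lambda x,y:[235+x/2.2,20+y/2.2]
for n,p,z in [('bot',(291,502),.135),('knob',(301,145),.131),('can cap',(149,323),.126),('can rim',(154,313),.086),('blk a',(247,255),.054),('b',(360,255),.054),('c',(355,362),.054),('d',(250,362),.054),('blk hollow',(303,308),.054),('caddy f+',(28,47),.022),('f-',(53,530),.022),('b+',(411,25),.06),('b-',(377,555),.06)]:
    print(n,onz(C,[f(*p)],z)[0,:2])
E
```

```text
bot [ 0.6324 -0.0549]
knob [0.6249 0.0654]
can cap [0.578 0.005]
can rim [0.5782 0.0047]
blk a [0.6155 0.0283]
b [0.6635 0.0311]
c [ 0.6666 -0.0144]
d [ 0.6204 -0.0171]
blk hollow [0.6414 0.0076]
caddy f+ [0.5161 0.1092]
f- [ 0.5296 -0.1131]
b+ [0.6721 0.1186]
b- [ 0.686  -0.1025]
```

```bash
cat > p.py <<'E'
import sys
from h import *; from rig import env
o=env.get_obs(); a=[float(v) for v in sys.argv[1:]]
print(round(o['time'],2),o['eef_pos'].round(4),o['tcp_rot'].round(3),round(o['grip_width'],4),o['wrist_force'].round(1)); plan(o,*a)
E
python3 p.py .578 .005 .182 1.63
```

```text
2.75 [ 0.5935 -0.0446  0.3292] [-3.14e+00 -1.00e-03  1.63e+00] 0.0593 [ 1.1 -0.3  0.7]
move xyz [ 50.5 -12.6 147.2] yaw -0.0 after-turn frame: [ 50.5 -12.6 147.2]
```

jog_arm --moves '[{"x": 50, "y": -12.5, "z": 30, "yaw": 0, "jaw": 0.3}, {"x": 0, "y": 0, "z": 45, "yaw": 0, "jaw": 0.3}, {"x": 0, "y": 0, "z": 0, "yaw": 0, "jaw": 0.3}]'

```text
time: 3.12
eef_pos: [0.5749, 0.0074, 0.2526]
tcp_rot: [-3.134, -0.001, 1.635]
wrist_force: [-0.7, -0.3, 1.0]
grip_width: 0.0595
```

```bash
python3 p.py .578 .005 .182 1.63; python3 - <<'E'
from h import *; from rig import env,viewer
C=viewer.get_calibration('wrist'); print(C['origin'])
cv2.imwrite('pics/w2.png',viewer.camera('wrist')[:,:,::-1])
E
python3 p.py .578 .005 .182 1.63
```

```text
3.12 [0.5749 0.0074 0.2526] [-3.134e+00 -1.000e-03  1.635e+00] 0.0595 [-0.7 -0.3  1. ]
move xyz [-2.6  3.  70.6] yaw 0.005 after-turn frame: [-2.6  3.  70.6]
[0.57008181 0.09024382 0.34345886]
3.17 [0.5766 0.0069 0.255 ] [-3.139 -0.     1.634] 0.0592 [0.2 0.4 0.5]
move xyz [-2.   1.3 73. ] yaw 0.004 after-turn frame: [-2.   1.3 73. ]
```

View pics/w2.png

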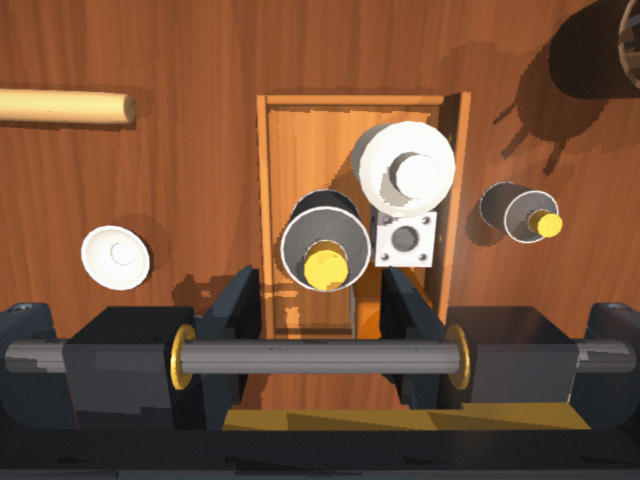

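jog_arm --moves '[{"x": -2, "y": 1.5, "z": 35, "yaw": 0, "jaw": 0.3}, {"x": 0, "y": 0, "z": 25, "yaw": 0, "jaw": 0.3}, {"x": 0, "y": 0, "z": 11, "yaw": 0, "jaw": 0.3}, {"x": 0, "y": 0, "z": 0, "yaw": 0, "jaw": 0.3}]'

```text
time: 3.68
eef_pos: [0.5797, 0.0039, 0.1852]
tcp_rot: [3.14, -0.0, 1.633]
wrist_force: [-0.1, 0.1, -0.3]
grip_width: 0.0593
```

jog_arm --moves '[{"x": 0, "y": 0, "z": 0, "yaw": 0, "jaw": -1}, {"x": 0, "y": 0, "z": 0, "yaw": 0, "jaw": -1}, {"x": 0, "y": 0, "z": 0, "yaw": 0, "jaw": -1}, {"x": 0, "y": 0, "z": 0, "yaw": 0, "jaw": -1}]'

```text
time: 4.18
eef_pos: [0.579, 0.0039, 0.1846]
tcp_rot: [-3.141, -0.0, 1.633]
wrist_force: [-1.0, 0.2, 3.1]
grip_width: 0.0272
```

jog_arm --moves '[{"x": 0, "y": 0, "z": -5, "yaw": 0, "jaw": -1}, {"x": 0, "y": 0, "z": -15, "yaw": 0, "jaw": -1}, {"x": 0, "y": 0, "z": -35, "yaw": 0, "jaw": -1}, {"x": 0, "y": 0, "z": -45, "yaw": 0, "jaw": -1}, {"x": 0, "y": 0, "z": -40, "yaw": 0, "jaw": -1}]'

```text
time: 4.8
eef_pos: [0.5792, 0.004, 0.3268]
tcp_rot: [3.14, 0.0, 1.633]
wrist_force: [0.1, -0.4, -2.0]
grip_width: 0.0276
```

```bash
python3 p.py .398 .325 .325
```

```text
4.8 [0.5792 0.004  0.3268] [3.14  0.    1.633] 0.0276 [ 0.1 -0.4 -2. ]
move xyz [ 331.7 -161.     1.8] yaw 0 after-turn frame: [ 331.7 -161.     1.8]
```

jog_arm --moves '[{"x": 25, "y": -12, "z": 0, "yaw": 0, "jaw": -1}, {"x": 45, "y": -22, "z": 0, "yaw": 0, "jaw": -1}, {"x": 50, "y": -24, "z": 0, "yaw": 0, "jaw": -1}, {"x": 50, "y": -24, "z": 0, "yaw": 0, "jaw": -1}, {"x": 50, "y": -24, "z": 0, "yaw": 0, "jaw": -1}]'

```text
time: 5.42
eef_pos: [0.4588, 0.2183, 0.3253]
tcp_rot: [3.14, -0.001, 1.632]
wrist_force: [0.3, 0.4, -1.8]
grip_width: 0.0275
```

jog_arm --moves '[{"x": 50, "y": -24, "z": 0, "yaw": 0, "jaw": -1}, {"x": 42, "y": -21, "z": 0, "yaw": 0, "jaw": -1}, {"x": 20, "y": -10, "z": 0, "yaw": 0, "jaw": -1}, {"x": 0, "y": 0, "z": 40, "yaw": 0, "jaw": -1}, {"x": 0, "y": 0, "z": 0, "yaw": 0, "jaw": -1}]'

```text
time: 6.05
eef_pos: [0.3964, 0.3246, 0.2826]
tcp_rot: [-3.137, 0.003, 1.634]
wrist_force: [0.5, -0.6, -1.5]
grip_width: 0.027
```

```bash
python3 p.py .398 .325 .188; python3 - <<'E'
from h import *; from rig import env,viewer
cv2.imwrite('pics/s3.png',viewer.camera('side')[:,:,::-1])
E
```

```text
6.05 [0.3964 0.3246 0.2826] [-3.137e+00  3.000e-03  1.634e+00] 0.027 [ 0.5 -0.6 -1.5]
move xyz [ 0.3  1.6 94.6] yaw 0 after-turn frame: [ 0.3  1.6 94.6]
```

View pics/s3.png

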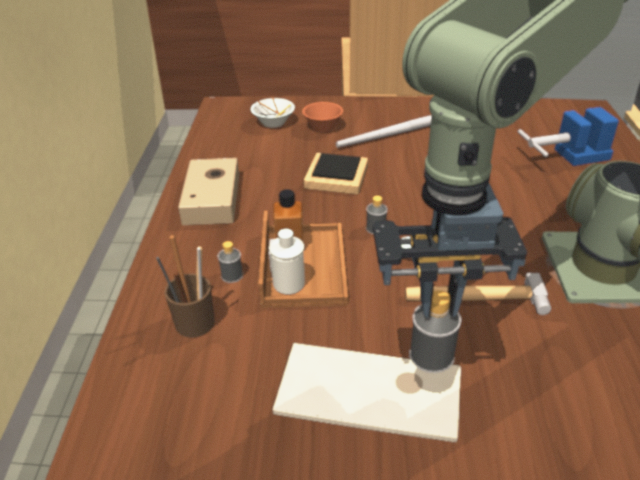

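jog_arm --moves '[{"x": 0, "y": 0, "z": 40, "yaw": 0, "jaw": -1}, {"x": 0, "y": 0, "z": 35, "yaw": 0, "jaw": -1}, {"x": 0, "y": 0, "z": 15, "yaw": 0, "jaw": -1}, {"x": 0, "y": 0, "z": 4, "yaw": 0, "jaw": -1}, {"x": 0, "y": 0, "z": 0, "yaw": 0, "jaw": -1}]'

```text
time: 6.72
eef_pos: [0.3987, 0.3258, 0.1915]
tcp_rot: [3.14, -0.001, 1.633]
wrist_force: [0.6, 0.1, -2.3]
grip_width: 0.0272
```

jog_arm --moves '[{"x": 0, "y": 0, "z": 1, "yaw": 0, "jaw": -1}, {"x": 0, "y": 0, "z": 0, "yaw": 0, "jaw": -1}]'

```text
time: 6.98
eef_pos: [0.3982, 0.3256, 0.19]
tcp_rot: [3.14, -0.001, 1.633]
wrist_force: [-0.4, 0.7, -2.2]
grip_width: 0.0274
```

jog_arm --moves '[{"x": 0, "y": 0, "z": 1, "yaw": 0, "jaw": -1}, {"x": 0, "y": 0, "z": 0, "yaw": 0, "jaw": -1}]'

```text
time: 7.22
eef_pos: [0.398, 0.3255, 0.1886]
tcp_rot: [3.141, -0.0, 1.633]
wrist_force: [0.3, -0.3, -1.0]
grip_width: 0.0273
```

jog_arm --moves '[{"x": 0, "y": 0, "z": 1, "yaw": 0, "jaw": -1}, {"x": 0, "y": 0, "z": 0, "yaw": 0, "jaw": -1}]'

```text
time: 7.48
eef_pos: [0.398, 0.3256, 0.1885]
tcp_rot: [3.141, -0.001, 1.633]
wrist_force: [-1.8, -0.8, 5.9]
grip_width: 0.0271
```

Seated. Release slowly and rise.

jog_arm --moves '[{"x": 0, "y": 0, "z": 0, "yaw": 0, "jaw": -0.1}, {"x": 0, "y": 0, "z": 0, "yaw": 0, "jaw": 0.3}, {"x": 0, "y": 0, "z": 0, "yaw": 0, "jaw": 0.3}, {"x": 0, "y": 0, "z": -30, "yaw": 0, "jaw": 0.3}, {"x": 0, "y": 0, "z": -50, "yaw": 0, "jaw": 0.3}]'

```text
time: 8.1
eef_pos: [0.3973, 0.3248, 0.2665]
tcp_rot: [-3.138, 0.003, 1.633]
wrist_force: [1.0, -0.4, 0.1]
grip_width: 0.0591
```

```bash
python3 p.py .632 -.054 .265 1.63;  python3 - <<'E'
from h import *; from rig import env,viewer
cv2.imwrite('pics/s4.png',viewer.camera('side')[:,:,::-1])
E
```

```text
8.1 [0.3973 0.3248 0.2665] [-3.138e+00  3.000e-03  1.633e+00] 0.0591 [ 1.  -0.4  0.1]
move xyz [-392.6  210.8    1.5] yaw 0.003 after-turn frame: [-392.   211.9    1.5]
```

View pics/s4.png

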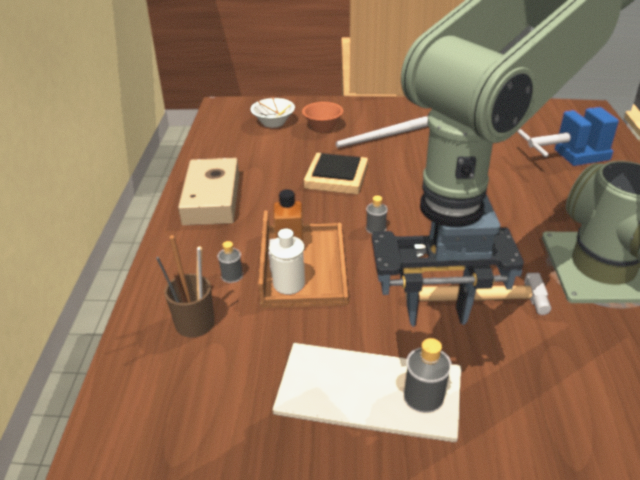

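jog_arm --moves '[{"x": -49, "y": 26.5, "z": 0, "yaw": 0, "jaw": 0.3}, {"x": -49, "y": 26.5, "z": 0, "yaw": 0, "jaw": 0.3}, {"x": -49, "y": 26.5, "z": 0, "yaw": 0, "jaw": 0.3}, {"x": -49, "y": 26.5, "z": 0, "yaw": 0, "jaw": 0.3}, {"x": -49, "y": 26.5, "z": 0, "yaw": 0, "jaw": 0.3}]'

```text
time: 8.78
eef_pos: [0.5462, 0.0874, 0.2671]
tcp_rot: [3.141, -0.0, 1.633]
wrist_force: [0.3, 0.7, 0.6]
grip_width: 0.0593
```

jog_arm --moves '[{"x": -49, "y": 26.5, "z": 0, "yaw": 0, "jaw": 0.3}, {"x": -49, "y": 26.5, "z": 0, "yaw": 0, "jaw": 0.3}, {"x": -49, "y": 26, "z": 0, "yaw": 0, "jaw": 0.3}, {"x": 0, "y": 0, "z": 20, "yaw": 0, "jaw": 0.3}, {"x": 0, "y": 0, "z": 0, "yaw": 0, "jaw": 0.3}]'

```text
time: 9.4
eef_pos: [0.6326, -0.0534, 0.2451]
tcp_rot: [-3.137, -0.001, 1.632]
wrist_force: [-1.2, 0.4, -0.7]
grip_width: 0.0594
```

```bash
python3 - <<'E'
from h import *; from rig import env,viewer
C=viewer.get_calibration('wrist')
cv2.imwrite('pics/w5.png',viewer.camera('wrist')[:,:,::-1])
np.save('w5.npy',C,allow_pickle=True)
E
python3 p.py .632 -.054 .191 1.63
```

```text
9.45 [ 0.6329 -0.0529  0.2464] [-3.140e+00 -1.000e-03  1.633e+00] 0.0593 [-0.6  0.1 -0.3]
move xyz [-1.1 -1.  55.4] yaw 0.003 after-turn frame: [-1.1 -1.  55.4]
```

View pics/w5.png

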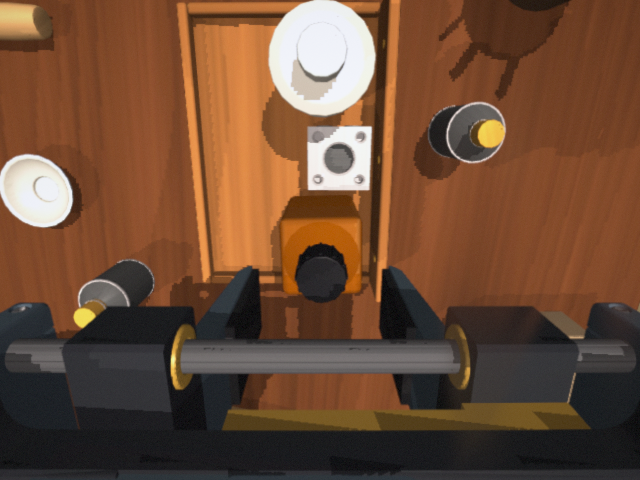

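jog_arm --moves '[{"x": -1, "y": -1, "z": 25, "yaw": 0, "jaw": 0.3}, {"x": 0, "y": 0, "z": 20, "yaw": 0, "jaw": 0.3}, {"x": 0, "y": 0, "z": 8, "yaw": 0, "jaw": 0.3}, {"x": 0, "y": 0, "z": 0, "yaw": 0, "jaw": 0.3}]'

```text
time: 9.95
eef_pos: [0.6324, -0.0533, 0.1946]
tcp_rot: [3.141, -0.0, 1.634]
wrist_force: [0.2, -0.2, -0.8]
grip_width: 0.0595
```

jog_arm --moves '[{"x": 0, "y": 0, "z": 0, "yaw": 0, "jaw": -1}, {"x": 0, "y": 0, "z": 0, "yaw": 0, "jaw": -1}, {"x": 0, "y": 0, "z": 0, "yaw": 0, "jaw": -1}, {"x": 0, "y": 0, "z": 0, "yaw": 0, "jaw": -1}]'

```text
time: 10.45
eef_pos: [0.6326, -0.0539, 0.1947]
tcp_rot: [3.141, 0.0, 1.633]
wrist_force: [0.6, 0.1, 2.1]
grip_width: 0.029
```

jog_arm --moves '[{"x": 0, "y": 0, "z": -5, "yaw": 0, "jaw": -1}, {"x": 0, "y": 0, "z": -20, "yaw": 0, "jaw": -1}, {"x": 0, "y": 0, "z": -40, "yaw": 0, "jaw": -1}, {"x": 0, "y": 0, "z": -45, "yaw": 0, "jaw": -1}, {"x": 0, "y": 0, "z": -40, "yaw": 0, "jaw": -1}]'

```text
time: 11.08
eef_pos: [0.6321, -0.0539, 0.3455]
tcp_rot: [-3.141, -0.0, 1.633]
wrist_force: [0.4, 0.7, -2.6]
grip_width: 0.0294
```

```bash
python3 p.py .482 .311 .2
```

```text
11.07 [ 0.6321 -0.0539  0.3455] [-3.141 -0.     1.633] 0.0294 [ 0.4  0.7 -2.6]
move xyz [ 373.5 -127.3  145.5] yaw 0 after-turn frame: [ 373.5 -127.3  145.5]
```

jog_arm --moves '[{"x": 25, "y": -8, "z": 0, "yaw": 0, "jaw": -1}, {"x": 48, "y": -16, "z": 0, "yaw": 0, "jaw": -1}, {"x": 55, "y": -19, "z": 0, "yaw": 0, "jaw": -1}, {"x": 55, "y": -19, "z": 0, "yaw": 0, "jaw": -1}, {"x": 55, "y": -19, "z": 0, "yaw": 0, "jaw": -1}]'

```text
time: 11.7
eef_pos: [0.5344, 0.1807, 0.3423]
tcp_rot: [-3.138, 0.0, 1.633]
wrist_force: [1.1, 1.4, -2.1]
grip_width: 0.0297
```

jog_arm --moves '[{"x": 55, "y": -19, "z": 0, "yaw": 0, "jaw": -1}, {"x": 50, "y": -17, "z": 0, "yaw": 0, "jaw": -1}, {"x": 31, "y": -10, "z": 0, "yaw": 0, "jaw": -1}, {"x": 0, "y": 0, "z": 30, "yaw": 0, "jaw": -1}, {"x": 0, "y": 0, "z": 40, "yaw": 0, "jaw": -1}]'

```text
time: 12.32
eef_pos: [0.4808, 0.3125, 0.2726]
tcp_rot: [-3.141, -0.0, 1.635]
wrist_force: [0.6, -0.1, -3.3]
grip_width: 0.0294
```

jog_arm --moves '[{"x": 0, "y": 0, "z": 40, "yaw": 0, "jaw": -1}, {"x": 0, "y": 0, "z": 22, "yaw": 0, "jaw": -1}, {"x": 0, "y": 0, "z": 10, "yaw": 0, "jaw": -1}, {"x": 0, "y": 0, "z": 3, "yaw": 0, "jaw": -1}, {"x": 0, "y": 0, "z": 0, "yaw": 0, "jaw": -1}]'

```text
time: 12.95
eef_pos: [0.4826, 0.3118, 0.1998]
tcp_rot: [3.141, -0.001, 1.633]
wrist_force: [0.3, -0.3, -2.6]
grip_width: 0.0291
```

jog_arm --moves '[{"x": 0, "y": 0, "z": 1, "yaw": 0, "jaw": -1}, {"x": 0, "y": 0, "z": 0, "yaw": 0, "jaw": -1}]'

```text
time: 13.2
eef_pos: [0.4826, 0.3116, 0.1987]
tcp_rot: [3.141, -0.001, 1.633]
wrist_force: [0.5, -0.3, -3.7]
grip_width: 0.0289
```

jog_arm --moves '[{"x": 0, "y": 0, "z": 0.5, "yaw": 0, "jaw": -1}, {"x": 0, "y": 0, "z": 0, "yaw": 0, "jaw": -1}]'

```text
time: 13.45
eef_pos: [0.4826, 0.3116, 0.1986]
tcp_rot: [3.141, -0.001, 1.633]
wrist_force: [-1.1, 0.2, 4.1]
grip_width: 0.0294
```

Seated. Release, rise, go on to the jar.

jog_arm --moves '[{"x": 0, "y": 0, "z": 0, "yaw": 0, "jaw": -0.1}, {"x": 0, "y": 0, "z": 0, "yaw": 0, "jaw": 0.3}, {"x": 0, "y": 0, "z": 0, "yaw": 0, "jaw": 0.3}, {"x": 0, "y": 0, "z": -30, "yaw": 0, "jaw": 0.3}, {"x": 0, "y": 0, "z": -40, "yaw": 0, "jaw": 0.3}]'

```text
time: 14.08
eef_pos: [0.4821, 0.3113, 0.2674]
tcp_rot: [-3.139, 0.001, 1.633]
wrist_force: [0.3, 0.1, 0.4]
grip_width: 0.0595
```

```bash
python3 p.py .6247 .0662 .265 1.633; python3 - <<'E'
from h import *; from rig import env,viewer
C=np.load('w5.npy',allow_pickle=True).item(); print(onz(C,[(321.5,50)],.131))
E
```

```text
14.07 [0.4821 0.3113 0.2674] [-3.139e+00  1.000e-03  1.633e+00] 0.0595 [0.3 0.1 0.4]
move xyz [-253.5  127.2    2.4] yaw -0.0 after-turn frame: [-253.5  127.1    2.4]
[[0.62539609 0.06534593 0.131     ]]
```

jog_arm --moves '[{"x": -50, "y": 25, "z": 0, "yaw": 0, "jaw": 0.3}, {"x": -50, "y": 25, "z": 0, "yaw": 0, "jaw": 0.3}, {"x": -50, "y": 25, "z": 0, "yaw": 0, "jaw": 0.3}, {"x": -50, "y": 25, "z": 0, "yaw": 0, "jaw": 0.3}, {"x": -53.5, "y": 27, "z": 0, "yaw": 0, "jaw": 0.3}]'

```text
time: 14.7
eef_pos: [0.6257, 0.0649, 0.2677]
tcp_rot: [3.141, -0.0, 1.633]
wrist_force: [0.7, -0.1, -0.0]
grip_width: 0.0591
```

jog_arm --moves '[{"x": 0, "y": 0, "z": 20, "yaw": 0, "jaw": 0.3}, {"x": 0, "y": 0, "z": 0, "yaw": 0, "jaw": 0.3}]'

```text
time: 14.95
eef_pos: [0.6243, 0.0656, 0.2459]
tcp_rot: [-3.137, -0.0, 1.631]
wrist_force: [0.0, -0.1, 0.0]
grip_width: 0.0595
```

```bash
python3 p.py .6247 .0662 .189 1.633; python3 - <<'E'
from h import *; from rig import env,viewer
cv2.imwrite('pics/w6.png',viewer.camera('wrist')[:,:,::-1])
E
python3 p.py .6247 .0662 .189 1.633
```

```text
14.95 [0.6243 0.0656 0.2459] [-3.137 -0.     1.631] 0.0595 [ 0.  -0.1  0. ]
move xyz [ 0.6  0.5 56.9] yaw -0.002 after-turn frame: [ 0.6  0.5 56.9]
15.0 [0.6246 0.0663 0.247 ] [-3.14  -0.     1.633] 0.0594 [-0.7  0.2  0.5]
move xyz [-0.1  0.1 58. ] yaw -0.0 after-turn frame: [-0.1  0.1 58. ]
```

View pics/w6.png

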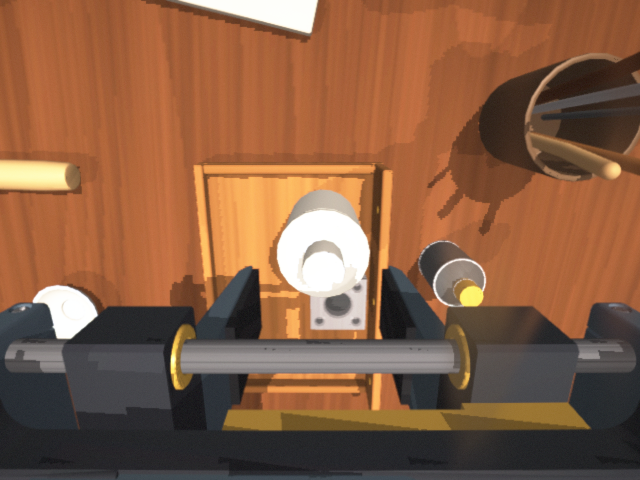

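jog_arm --moves '[{"x": 0, "y": 0, "z": 28, "yaw": 0, "jaw": 0.3}, {"x": 0, "y": 0, "z": 20, "yaw": 0, "jaw": 0.3}, {"x": 0, "y": 0, "z": 8, "yaw": 0, "jaw": 0.3}, {"x": 0, "y": 0, "z": 0, "yaw": 0, "jaw": 0.3}]'

```text
time: 15.5
eef_pos: [0.6249, 0.067, 0.1922]
tcp_rot: [3.141, -0.0, 1.634]
wrist_force: [-1.3, -0.5, 1.0]
grip_width: 0.059
```

jog_arm --moves '[{"x": 0, "y": 0, "z": 0, "yaw": 0, "jaw": -1}, {"x": 0, "y": 0, "z": 0, "yaw": 0, "jaw": -1}, {"x": 0, "y": 0, "z": 0, "yaw": 0, "jaw": -1}, {"x": 0, "y": 0, "z": 0, "yaw": 0, "jaw": -1}]'

```text
time: 16.0
eef_pos: [0.6252, 0.0664, 0.1921]
tcp_rot: [3.141, -0.0, 1.633]
wrist_force: [0.2, -0.5, 0.4]
grip_width: 0.0253
```

jog_arm --moves '[{"x": 0, "y": 0, "z": -5, "yaw": 0, "jaw": -1}, {"x": 0, "y": 0, "z": -15, "yaw": 0, "jaw": -1}, {"x": 0, "y": 0, "z": -20, "yaw": 0, "jaw": -1}, {"x": 0, "y": 0, "z": -20, "yaw": 0, "jaw": -1}]'

```text
time: 16.5
eef_pos: [0.6249, 0.0664, 0.253]
tcp_rot: [3.141, -0.0, 1.633]
wrist_force: [0.9, 0.1, -3.0]
grip_width: 0.0249
```

```bash
python3 p.py .566 .297 .2 1.633
```

```text
16.5 [0.6249 0.0664 0.253 ] [ 3.141 -0.     1.633] 0.0249 [ 0.9  0.1 -3. ]
move xyz [233.8 -44.5  53. ] yaw -0.0 after-turn frame: [233.8 -44.5  53. ]
```

jog_arm --moves '[{"x": 25, "y": -5, "z": 0, "yaw": 0, "jaw": -1}, {"x": 48, "y": -9, "z": 0, "yaw": 0, "jaw": -1}, {"x": 55, "y": -10, "z": 0, "yaw": 0, "jaw": -1}, {"x": 52, "y": -10, "z": 0, "yaw": 0, "jaw": -1}, {"x": 35, "y": -7, "z": 0, "yaw": 0, "jaw": -1}]'

```text
time: 17.12
eef_pos: [0.5699, 0.2807, 0.2526]
tcp_rot: [3.141, -0.001, 1.634]
wrist_force: [0.1, 0.3, -3.2]
grip_width: 0.0253
```

jog_arm --moves '[{"x": 19, "y": -3.5, "z": 0, "yaw": 0, "jaw": -1}, {"x": 0, "y": 0, "z": 25, "yaw": 0, "jaw": -1}, {"x": 0, "y": 0, "z": 20, "yaw": 0, "jaw": -1}, {"x": 0, "y": 0, "z": 10, "yaw": 0, "jaw": -1}, {"x": 0, "y": 0, "z": 0, "yaw": 0, "jaw": -1}]'

```text
time: 17.75
eef_pos: [0.5664, 0.2967, 0.1969]
tcp_rot: [3.141, 0.0, 1.632]
wrist_force: [0.2, 0.2, -3.0]
grip_width: 0.0252
```

jog_arm --moves '[{"x": 0, "y": 0, "z": 1, "yaw": 0, "jaw": -1}, {"x": 0, "y": 0, "z": 0, "yaw": 0, "jaw": -1}]'

```text
time: 18.0
eef_pos: [0.5663, 0.2971, 0.1963]
tcp_rot: [3.141, -0.0, 1.633]
wrist_force: [-0.0, 0.4, -2.3]
grip_width: 0.0252
```

jog_arm --moves '[{"x": 0, "y": 0, "z": 0.5, "yaw": 0, "jaw": -1}, {"x": 0, "y": 0, "z": 0, "yaw": 0, "jaw": -1}]'

```text
time: 18.25
eef_pos: [0.5662, 0.2973, 0.1956]
tcp_rot: [3.141, -0.0, 1.633]
wrist_force: [-0.2, 1.0, -2.0]
grip_width: 0.0254
```

jog_arm --moves '[{"x": 0, "y": 0, "z": 0.7, "yaw": 0, "jaw": -1}, {"x": 0, "y": 0, "z": 0, "yaw": 0, "jaw": -1}]'

```text
time: 18.5
eef_pos: [0.5662, 0.2973, 0.1955]
tcp_rot: [3.14, -0.001, 1.633]
wrist_force: [-1.1, -0.5, 3.8]
grip_width: 0.0252
```

jog_arm --moves '[{"x": 0, "y": 0, "z": 0, "yaw": 0, "jaw": -0.1}, {"x": 0, "y": 0, "z": 0, "yaw": 0, "jaw": 0.3}, {"x": 0, "y": 0, "z": 0, "yaw": 0, "jaw": 0.3}, {"x": 0, "y": 0, "z": -35, "yaw": 0, "jaw": 0.3}, {"x": 0, "y": 0, "z": -45, "yaw": 0, "jaw": 0.5}]'

```text
time: 19.12
eef_pos: [0.5656, 0.2969, 0.274]
tcp_rot: [-3.139, 0.001, 1.633]
wrist_force: [0.8, 0.1, -0.3]
grip_width: 0.0665
```

```bash
python3 - <<'E'
from h import *; from rig import env,viewer
cv2.imwrite('pics/s7.png',viewer.camera('side')[:,:,::-1])
C=np.load('w5.npy',allow_pickle=True).item(); im=cv2.imread('pics/w5.png')
hv=cv2.cvtColor(im,cv2.COLOR_BGR2HSV); k=np.zeros(im.shape[:2],np.uint8)
sl=(slice(118,200),slice(298,380)); k[sl]=((hv[sl][:,:,1]<60)&(hv[sl][:,:,2]>90))*255
k=cv2.morphologyEx(k,cv2.MORPH_CLOSE,np.ones((15,15)))
c=max(cv2.findContours(k,0,1)[0],key=cv2.contourArea)[:,0]
P=onz(C,c,.054)[:,:2]; print(cv2.minAreaRect(P.astype(np.float32)), cv2.boundingRect(c))
E
python3 p.py .6415 .007 .2 3.205
```

```text
((0.6415329575538635, 0.00740976445376873), (0.04643486812710762, 0.04536661133170128), 3.5180459022521973) (307, 126, 65, 64)
19.18 [0.5679 0.2981 0.282 ] [ 3.132 -0.004  1.633] 0.0681 [2.  0.6 4.6]
move xyz [-295.2   55.4   82. ] yaw -1.572 after-turn frame: [ -55.  -295.2   82. ]
```

View pics/s7.png

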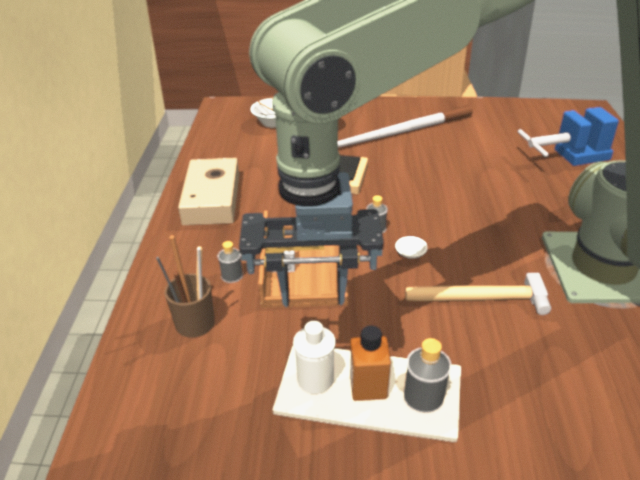

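jog_arm --moves '[{"x": -50, "y": 9, "z": 0, "yaw": 0, "jaw": 0.6}, {"x": -60, "y": 11, "z": 0, "yaw": 0, "jaw": 0.6}, {"x": -60, "y": 11, "z": 0, "yaw": 0, "jaw": 0.6}, {"x": -60, "y": 12, "z": 0, "yaw": 0, "jaw": 0.6}, {"x": -60, "y": 12, "z": 0, "yaw": 0, "jaw": 0.6}]'

```text
time: 19.8
eef_pos: [0.6392, 0.0092, 0.2745]
tcp_rot: [3.141, -0.0, 1.633]
wrist_force: [0.9, 0.8, -0.4]
grip_width: 0.0729
```

jog_arm --moves '[{"x": 0, "y": 0, "z": 0, "yaw": -0.17, "jaw": 0.6}, {"x": 0, "y": 0, "z": 0, "yaw": -0.175, "jaw": 0.6}, {"x": 0, "y": 0, "z": 0, "yaw": -0.175, "jaw": 0.6}, {"x": 0, "y": 0, "z": 0, "yaw": -0.175, "jaw": 0.6}, {"x": 0, "y": 0, "z": 0, "yaw": -0.175, "jaw": 0.6}]'

```text
time: 20.42
eef_pos: [0.6389, 0.0111, 0.2743]
tcp_rot: [3.142, -0.0, 2.509]
wrist_force: [-0.0, -0.5, -0.4]
grip_width: 0.0731
```

jog_arm --moves '[{"x": 0, "y": 0, "z": 0, "yaw": -0.175, "jaw": 0.6}, {"x": 0, "y": 0, "z": 0, "yaw": -0.175, "jaw": 0.6}, {"x": 0, "y": 0, "z": 0, "yaw": -0.175, "jaw": 0.6}, {"x": 0, "y": 0, "z": 0, "yaw": -0.175, "jaw": 0.6}, {"x": 0, "y": 0, "z": 60, "yaw": 0, "jaw": 0.6}]'

```text
time: 21.05
eef_pos: [0.642, 0.0111, 0.2187]
tcp_rot: [-3.141, 0.013, -3.079]
wrist_force: [0.2, -0.6, -0.9]
grip_width: 0.0731
```

jog_arm --moves '[{"x": 0, "y": 0, "z": 0, "yaw": 0, "jaw": 0.6}, {"x": 0, "y": 0, "z": 0, "yaw": 0, "jaw": 0.6}]'

```text
time: 21.3
eef_pos: [0.6397, 0.0111, 0.2159]
tcp_rot: [-3.142, 0.002, -3.08]
wrist_force: [-0.4, -0.1, 0.4]
grip_width: 0.073
```

```bash
python3 p.py .6415 .0074 .096 3.203; python3 - <<'E'
from h import *; from rig import env,viewer
C=viewer.get_calibration('wrist'); np.save('w8.npy',C,allow_pickle=True)
cv2.imwrite('pics/w8.png',viewer.camera('wrist')[:,:,::-1])
E
python3 p.py .6415 .0074 .096 3.203
```

```text
21.3 [0.6397 0.0111 0.2159] [-3.142e+00  2.000e-03 -3.080e+00] 0.073 [-0.4 -0.1  0.4]
move xyz [ -1.6  -3.8 119.9] yaw -0.0 after-turn frame: [ -1.6  -3.8 119.9]
21.35 [0.6401 0.0112 0.2167] [-3.141  0.004 -3.08 ] 0.0726 [ 0.9 -0.9 -0.7]
move xyz [ -1.2  -3.8 120.7] yaw -0.0 after-turn frame: [ -1.2  -3.8 120.7]
```

View pics/w8.png

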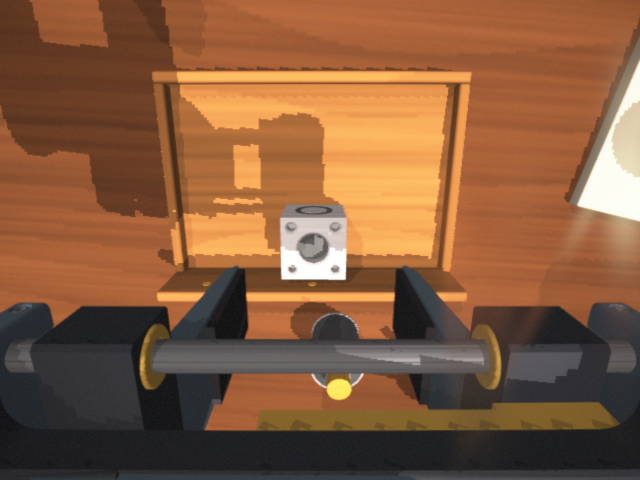

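jog_arm --moves '[{"x": -1.3, "y": -3.8, "z": 40, "yaw": 0, "jaw": 0.6}, {"x": 0, "y": 0, "z": 40, "yaw": 0, "jaw": 0.6}, {"x": 0, "y": 0, "z": 25, "yaw": 0, "jaw": 0.6}, {"x": 0, "y": 0, "z": 12, "yaw": 0, "jaw": 0.6}, {"x": 0, "y": 0, "z": 0, "yaw": 0, "jaw": 0.6}]'

```text
time: 21.98
eef_pos: [0.6411, 0.0074, 0.0984]
tcp_rot: [-3.142, 0.001, -3.08]
wrist_force: [-0.6, -0.9, -0.0]
grip_width: 0.073
```

```bash
python3 p.py .6415 .0074 .096 3.203
```

```text
21.98 [0.6411 0.0074 0.0984] [-3.142e+00  1.000e-03 -3.080e+00] 0.073 [-0.6 -0.9 -0. ]
move xyz [-0.4 -0.1  2.4] yaw -0.0 after-turn frame: [-0.4 -0.1  2.4]
```

jog_arm --moves '[{"x": 0, "y": 0, "z": 4, "yaw": 0, "jaw": 0.6}, {"x": 0, "y": 0, "z": 0, "yaw": 0, "jaw": -1}, {"x": 0, "y": 0, "z": 0, "yaw": 0, "jaw": -1}, {"x": 0, "y": 0, "z": 0, "yaw": 0, "jaw": -1}, {"x": 0, "y": 0, "z": 0, "yaw": 0, "jaw": -1}]'

```text
time: 22.6
eef_pos: [0.6406, 0.0071, 0.0939]
tcp_rot: [-3.141, 0.001, -3.08]
wrist_force: [-0.0, -2.9, 2.1]
grip_width: 0.0461
```

jog_arm --moves '[{"x": 0, "y": 0, "z": -5, "yaw": 0, "jaw": -1}, {"x": 0, "y": 0, "z": -15, "yaw": 0, "jaw": -1}, {"x": 0, "y": 0, "z": -30, "yaw": 0, "jaw": -1}, {"x": 0, "y": 0, "z": -40, "yaw": 0, "jaw": -1}, {"x": 0, "y": 0, "z": -30, "yaw": 0, "jaw": -1}]'

```text
time: 23.22
eef_pos: [0.6404, 0.0076, 0.2156]
tcp_rot: [3.141, 0.001, -3.08]
wrist_force: [0.7, 0.6, -7.6]
grip_width: 0.0457
```

```bash
python3 p.py .5425 -.321 .2; python3 - <<'E'
from h import *; from rig import env,viewer
C=viewer.get_calibration('wrist'); np.save('w9.npy',C,allow_pickle=True)
cv2.imwrite('pics/w9.png',viewer.camera('wrist')[:,:,::-1])
E
```

```text
23.23 [0.6404 0.0076 0.2156] [ 3.141e+00  1.000e-03 -3.080e+00] 0.0457 [ 0.7  0.6 -7.6]
move xyz [ 117.9 -322.    15.6] yaw 0 after-turn frame: [ 117.9 -322.    15.6]
```

View pics/w9.png

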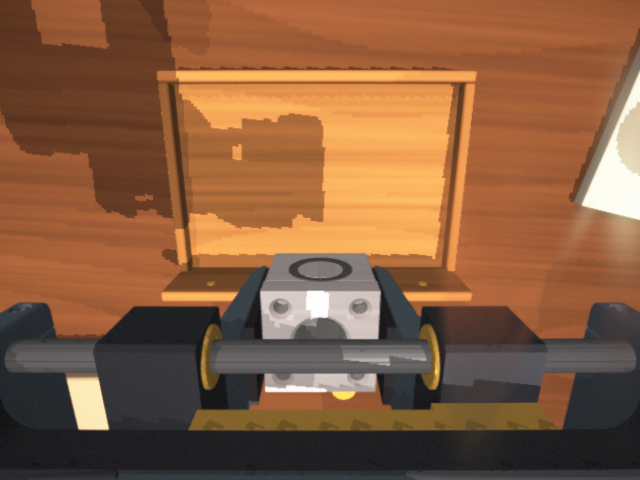

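jog_arm --moves '[{"x": 2, "y": -25, "z": 0, "yaw": 0, "jaw": -1}, {"x": 4, "y": -50, "z": 0, "yaw": 0, "jaw": -1}, {"x": 5, "y": -55, "z": 0, "yaw": 0, "jaw": -1}, {"x": 5, "y": -55, "z": 0, "yaw": 0, "jaw": -1}, {"x": 5, "y": -55, "z": 0, "yaw": 0, "jaw": -1}]'

```text
time: 23.9
eef_pos: [0.6335, -0.2347, 0.2127]
tcp_rot: [3.141, -0.001, -3.08]
wrist_force: [1.1, 0.8, -5.7]
grip_width: 0.0459
```

jog_arm --moves '[{"x": 4, "y": -50, "z": 0, "yaw": 0, "jaw": -1}, {"x": 3, "y": -37, "z": 0, "yaw": 0, "jaw": -1}, {"x": 0, "y": 0, "z": 0, "yaw": 0, "jaw": -1}, {"x": 0, "y": 0, "z": 0, "yaw": 0, "jaw": -1}]'

```text
time: 24.4
eef_pos: [0.632, -0.3201, 0.2125]
tcp_rot: [3.14, -0.002, -3.081]
wrist_force: [-0.3, 0.8, -7.2]
grip_width: 0.0456
```

```bash
python3 p.py .5425 -.321 .2; python3 - <<'E'
from h import *; from rig import env,viewer
C=viewer.get_calibration('wrist'); np.save('w10.npy',C,allow_pickle=True)
im=viewer.camera('wrist')[:,:,::-1]
cv2.imwrite('pics/w10.png',im)
E
```

```text
24.4 [ 0.632  -0.3201  0.2125] [ 3.140e+00 -2.000e-03 -3.081e+00] 0.0456 [-0.3  0.8 -7.2]
move xyz [89.4  4.5 12.5] yaw 0 after-turn frame: [89.4  4.5 12.5]
```

View pics/w10.png

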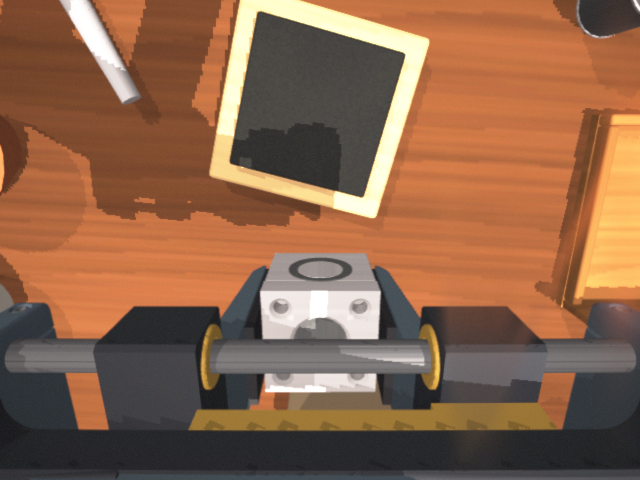

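Pad corners in this view: (260,11), (405,55), (364,197), (230,161).

```bash
python3 - <<'E'
from h import *
C=np.load('w10.npy',allow_pickle=True).item(); q=np.array([(260,11),(405,55),(364,197),(230,161)])
P=onz(C,q,.035)[:,:2]; print(P.round(4),P.mean(0),[np.linalg.norm(P[i]-P[i-1]) for i in range(4)])
E
python3 p.py .5425 -.321 .2
```

```text
[[ 0.4823 -0.3661]
 [ 0.5019 -0.2715]
 [ 0.5966 -0.2895]
 [ 0.5769 -0.3855]] [ 0.53941423 -0.32812918] [np.float64(0.09654348222389932), np.float64(0.09653648118364035), np.float64(0.09631590618690539), np.float64(0.09801143762196368)]
24.45 [ 0.6322 -0.3196  0.2128] [ 3.14e+00 -1.00e-03 -3.08e+00] 0.0457 [ 0.2  0.  -7.1]
move xyz [89.6  4.2 12.8] yaw 0 after-turn frame: [89.6  4.2 12.8]
```

jog_arm --moves '[{"x": 20, "y": 0, "z": 0, "yaw": 0, "jaw": -1}, {"x": 40, "y": 0.5, "z": 0, "yaw": 0, "jaw": -1}, {"x": 31, "y": 0, "z": 10, "yaw": 0, "jaw": -1}, {"x": 0, "y": 0, "z": 40, "yaw": 0, "jaw": -1}, {"x": 0, "y": 0, "z": 20, "yaw": 0, "jaw": -1}]'

```text
time: 25.08
eef_pos: [0.5406, -0.3238, 0.1421]
tcp_rot: [3.14, -0.002, -3.079]
wrist_force: [0.4, 0.1, -6.4]
grip_width: 0.0458
```

jog_arm --moves '[{"x": 0, "y": 0, "z": 0, "yaw": 0, "jaw": -1}, {"x": 0, "y": 0, "z": 0, "yaw": 0, "jaw": -1}]'

```text
time: 25.32
eef_pos: [0.5426, -0.3254, 0.1448]
tcp_rot: [-3.14, 0.002, -3.079]
wrist_force: [-0.3, -0.3, -6.4]
grip_width: 0.0458
```

```bash
python3 p.py .541 -.325 .121; python3 - <<'E'
from h import *; from rig import env,viewer
a=viewer.camera('side')[110:230,240:420,::-1];cv2.imwrite('pics/s11.png',cv2.resize(a,None,fx=4,fy=4))
a=viewer.camera('scene')[110:240,110:290,::-1];cv2.imwrite('pics/sc11.png',cv2.resize(a,None,fx=4,fy=4))
E
```

```text
25.32 [ 0.5426 -0.3254  0.1448] [-3.140e+00  2.000e-03 -3.079e+00] 0.0458 [-0.3 -0.3 -6.4]
move xyz [ 1.5  0.5 23.8] yaw 0 after-turn frame: [ 1.5  0.5 23.8]
```

View pics/s11.png

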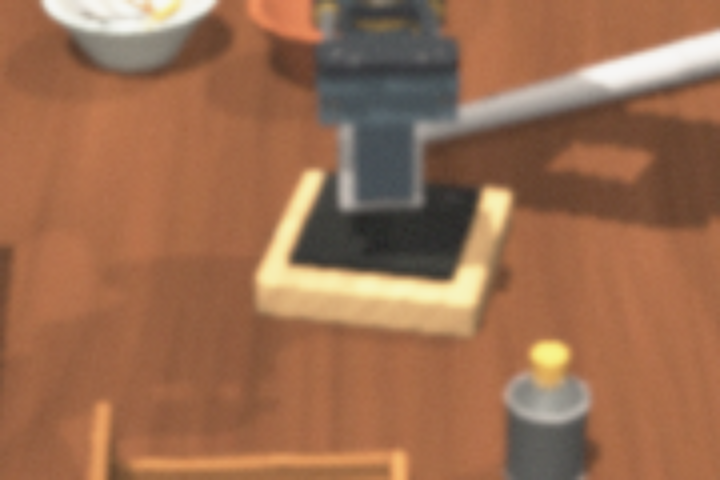

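View pics/sc11.png

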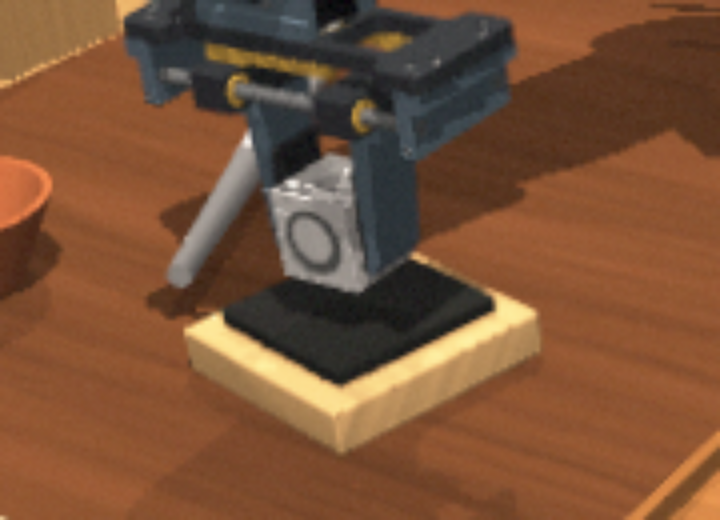

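jog_arm --moves '[{"x": 0, "y": 0, "z": 12, "yaw": 0, "jaw": -1}, {"x": 0, "y": 0, "z": 8, "yaw": 0, "jaw": -1}, {"x": 0, "y": 0, "z": 0, "yaw": 0, "jaw": -1}, {"x": 0, "y": 0, "z": 0, "yaw": 0, "jaw": -1}]'

```text
time: 25.92
eef_pos: [0.5417, -0.3258, 0.1234]
tcp_rot: [3.142, 0.0, -3.08]
wrist_force: [0.1, -0.3, -7.0]
grip_width: 0.0459
```

jog_arm --moves '[{"x": 0, "y": 0, "z": 1, "yaw": 0, "jaw": -1}, {"x": 0, "y": 0, "z": 0, "yaw": 0, "jaw": -1}]'

```text
time: 26.18
eef_pos: [0.5416, -0.3258, 0.1226]
tcp_rot: [-3.142, 0.0, -3.08]
wrist_force: [-0.8, 0.0, -6.9]
grip_width: 0.0458
```

jog_arm --moves '[{"x": 0, "y": 0, "z": 1, "yaw": 0, "jaw": -1}, {"x": 0, "y": 0, "z": 0, "yaw": 0, "jaw": -1}]'

```text
time: 26.42
eef_pos: [0.5415, -0.3257, 0.1215]
tcp_rot: [3.141, -0.0, -3.08]
wrist_force: [-0.1, -0.7, -5.9]
grip_width: 0.0459
```

jog_arm --moves '[{"x": 0, "y": 0, "z": 0.7, "yaw": 0, "jaw": -1}, {"x": 0, "y": 0, "z": 0, "yaw": 0, "jaw": -1}]'

```text
time: 26.68
eef_pos: [0.5417, -0.3258, 0.121]
tcp_rot: [-3.141, 0.0, -3.08]
wrist_force: [-0.2, 0.5, -5.5]
grip_width: 0.0454
```

jog_arm --moves '[{"x": 0, "y": 0, "z": 0.5, "yaw": 0, "jaw": -1}, {"x": 0, "y": 0, "z": 0, "yaw": 0, "jaw": -1}]'

```text
time: 26.92
eef_pos: [0.5416, -0.3258, 0.1209]
tcp_rot: [-3.141, 0.0, -3.08]
wrist_force: [-0.7, 1.0, 0.4]
grip_width: 0.0458
```

jog_arm --moves '[{"x": 0, "y": 0, "z": 0, "yaw": 0, "jaw": 0.3}, {"x": 0, "y": 0, "z": 0, "yaw": 0, "jaw": 0.6}, {"x": 0, "y": 0, "z": 0, "yaw": 0, "jaw": 0.6}, {"x": 0, "y": 0, "z": -40, "yaw": 0, "jaw": 0.6}, {"x": 0, "y": 0, "z": -50, "yaw": 0, "jaw": 0.6}]'

```text
time: 27.55
eef_pos: [0.5412, -0.3255, 0.2102]
tcp_rot: [3.14, -0.002, -3.08]
wrist_force: [-0.3, -0.5, 0.4]
grip_width: 0.0731
```

jog_arm --moves '[{"x": -20, "y": 0, "z": -50, "yaw": 0, "jaw": 0.3}, {"x": -50, "y": 0, "z": -15, "yaw": 0, "jaw": 0.3}, {"x": 0, "y": 0, "z": 0, "yaw": 0, "jaw": 0.3}, {"x": 0, "y": 0, "z": 0, "yaw": 0, "jaw": 0.3}]'

```text
time: 28.05
eef_pos: [0.6109, -0.3212, 0.2743]
tcp_rot: [3.141, -0.002, -3.08]
wrist_force: [-0.9, -0.6, 0.0]
grip_width: 0.0593
```

```bash
python3 p.py .541 -.325 .121; python3 - <<'E'
from h import *; from rig import env,viewer
C=viewer.get_calibration('wrist'); np.save('w12.npy',C,allow_pickle=True)
a=viewer.camera('wrist')[:,:,::-1];cv2.imwrite('pics/w12.png',a)
a=viewer.camera('side')[110:230,240:420,::-1];cv2.imwrite('pics/s12.png',cv2.resize(a,None,fx=4,fy=4))
E
```

```text
28.05 [ 0.6109 -0.3212  0.2743] [ 3.141e+00 -2.000e-03 -3.080e+00] 0.0593 [-0.9 -0.6  0. ]
move xyz [ 70.    0.5 153.3] yaw 0 after-turn frame: [ 70.    0.5 153.3]
```

View pics/w12.png

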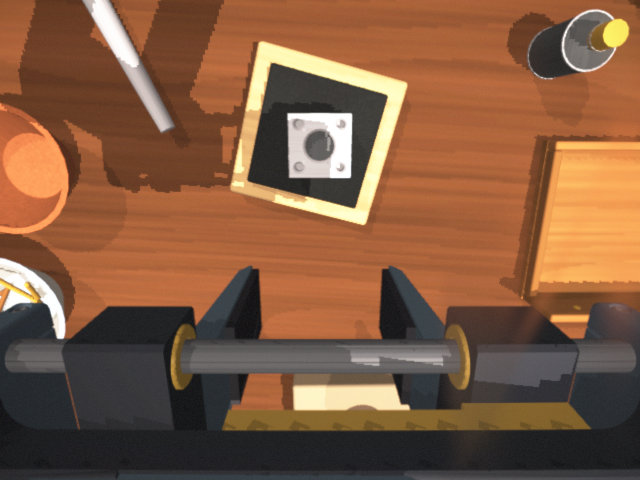

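View pics/s12.png

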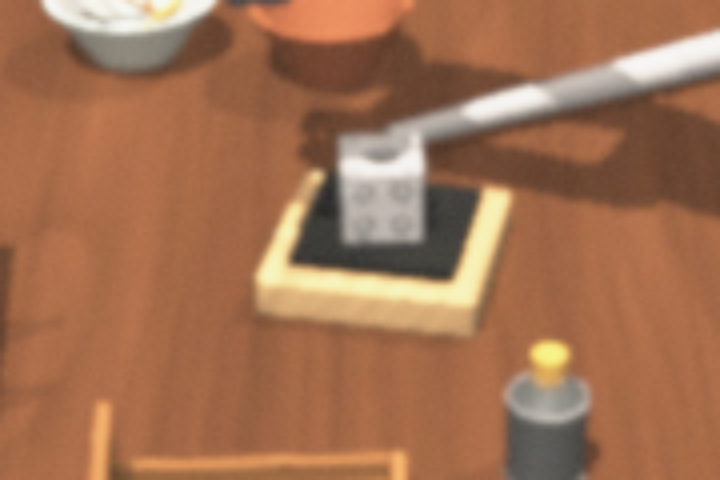

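```bash
python3 - <<'E'
from h import *
C=np.load('w12.npy',allow_pickle=True).item()
for nm,q,z in [('pad',[(270,63),(387,98),(357,208),(249,182)],.035),('base',[(261,42),(407,83),(363,223),(231,187)],.025),('blk',[(288,113),(352,113),(352,178),(289,178)],.081)]:
    P=onz(C,np.array(q),z)[:,:2]; print(nm,P.mean(0),[round(np.linalg.norm(P[i]-P[i-1]),4) for i in range(4)])
E
```

```text
pad [ 0.54022619 -0.3280948 ] [np.float64(0.0981), np.float64(0.099), np.float64(0.095), np.float64(0.0979)]
base [ 0.53835451 -0.32857512] [np.float64(0.1231), np.float64(0.1252), np.float64(0.1257), np.float64(0.1251)]
blk [ 0.5426794  -0.32429944] [np.float64(0.0464), np.float64(0.0458), np.float64(0.0464), np.float64(0.0473)]
```

jog_arm --moves '[{"x": 0, "y": 0, "z": 0, "yaw": 0.17, "jaw": 0.3}, {"x": 0, "y": 0, "z": 0, "yaw": 0.175, "jaw": 0.3}, {"x": 0, "y": 0, "z": 0, "yaw": 0.175, "jaw": 0.3}, {"x": 0, "y": 0, "z": 0, "yaw": 0.175, "jaw": 0.3}, {"x": 0, "y": 0, "z": 0, "yaw": 0.175, "jaw": 0.3}]'

```text
time: 28.78
eef_pos: [0.6103, -0.3216, 0.2748]
tcp_rot: [-3.141, -0.001, 2.326]
wrist_force: [-0.5, 0.5, 0.4]
grip_width: 0.0593
```

jog_arm --moves '[{"x": 0, "y": 0, "z": 0, "yaw": 0.175, "jaw": 0.3}, {"x": 0, "y": 0, "z": 0, "yaw": 0.175, "jaw": 0.3}, {"x": 0, "y": 0, "z": 0, "yaw": 0.175, "jaw": 0.3}, {"x": 0, "y": 0, "z": 0, "yaw": 0.175, "jaw": 0.3}, {"x": 0, "y": 0, "z": 0, "yaw": 0, "jaw": 0.3}]'

```text
time: 29.4
eef_pos: [0.6105, -0.3216, 0.2749]
tcp_rot: [-3.14, -0.001, 1.634]
wrist_force: [-0.2, 0.9, 0.2]
grip_width: 0.0591
```

```bash
python3 p.py .5662 .2973 .272 1.633
```

```text
29.4 [ 0.6105 -0.3216  0.2749] [-3.140e+00 -1.000e-03  1.634e+00] 0.0591 [-0.2  0.9  0.2]
move xyz [620.5  -5.1   2.9] yaw 0.001 after-turn frame: [620.5  -5.8   2.9]
```

jog_arm --moves '[{"x": 56, "y": -1, "z": 0, "yaw": 0, "jaw": 0.3}, {"x": 56, "y": -1, "z": 0, "yaw": 0, "jaw": 0.3}, {"x": 56, "y": -1, "z": 0, "yaw": 0, "jaw": 0.3}, {"x": 56, "y": -1, "z": 0, "yaw": 0, "jaw": 0.3}, {"x": 56, "y": -1, "z": 0, "yaw": 0, "jaw": 0.3}]'

```text
time: 30.02
eef_pos: [0.5883, -0.0408, 0.2753]
tcp_rot: [-3.142, -0.0, 1.636]
wrist_force: [-0.2, 0.4, 0.5]
grip_width: 0.0591
```

jog_arm --moves '[{"x": 56, "y": 0, "z": 0, "yaw": 0, "jaw": 0.3}, {"x": 56, "y": 0, "z": 0, "yaw": 0, "jaw": 0.3}, {"x": 56, "y": 0, "z": 0, "yaw": 0, "jaw": 0.3}, {"x": 56, "y": 0, "z": 0, "yaw": 0, "jaw": 0.3}, {"x": 56, "y": 0, "z": 0, "yaw": 0, "jaw": 0.3}]'

```text
time: 30.65
eef_pos: [0.5712, 0.2385, 0.2754]
tcp_rot: [-3.142, 0.0, 1.636]
wrist_force: [0.2, -0.1, 0.5]
grip_width: 0.0593
```

jog_arm --moves '[{"x": 56, "y": 0, "z": 0, "yaw": 0, "jaw": 0.3}, {"x": 4, "y": 0, "z": 0, "yaw": 0, "jaw": 0.3}, {"x": 0, "y": 0, "z": 20, "yaw": 0, "jaw": 0.3}, {"x": 0, "y": 0, "z": 0, "yaw": 0, "jaw": 0.3}]'

```text
time: 31.15
eef_pos: [0.5672, 0.2957, 0.2538]
tcp_rot: [-3.138, 0.002, 1.634]
wrist_force: [-0.4, 0.7, 0.6]
grip_width: 0.0594
```

```bash
python3 p.py .5662 .2973 .1955 1.633; python3 - <<'E'
from h import *; from rig import env,viewer
cv2.imwrite('pics/w13.png',viewer.camera('wrist')[:,:,::-1])
E
python3 p.py .5662 .2973 .1955 1.633
```

```text
31.15 [0.5672 0.2957 0.2538] [-3.138e+00  2.000e-03  1.634e+00] 0.0594 [-0.4  0.7  0.6]
move xyz [ 1.7 -0.9 58.3] yaw 0.001 after-turn frame: [ 1.7 -0.9 58.3]
31.2 [0.5678 0.2959 0.2549] [-3.140e+00  1.000e-03  1.633e+00] 0.0591 [-0.4 -0.2 -0.5]
move xyz [ 1.5 -1.5 59.4] yaw 0.0 after-turn frame: [ 1.5 -1.5 59.4]
```

View pics/w13.png

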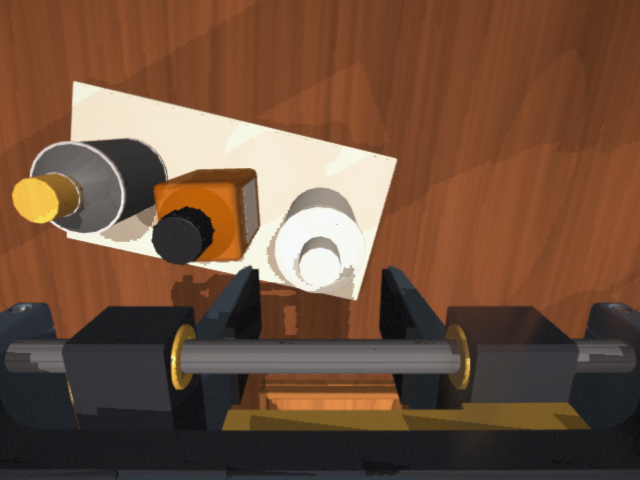

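jog_arm --moves '[{"x": 1.5, "y": -1, "z": 30, "yaw": 0, "jaw": 0.3}, {"x": 0, "y": 0, "z": 20, "yaw": 0, "jaw": 0.3}, {"x": 0, "y": 0, "z": 8, "yaw": 0, "jaw": 0.3}, {"x": 0, "y": 0, "z": 0, "yaw": 0, "jaw": 0.3}]'

```text
time: 31.7
eef_pos: [0.5673, 0.2981, 0.1978]
tcp_rot: [3.141, -0.0, 1.632]
wrist_force: [0.2, 0.0, 1.0]
grip_width: 0.0593
```

jog_arm --moves '[{"x": 0, "y": 0, "z": 0, "yaw": 0, "jaw": -1}, {"x": 0, "y": 0, "z": 0, "yaw": 0, "jaw": -1}, {"x": 0, "y": 0, "z": 0, "yaw": 0, "jaw": -1}, {"x": 0, "y": 0, "z": 0, "yaw": 0, "jaw": -1}]'

```text
time: 32.2
eef_pos: [0.5669, 0.2986, 0.1976]
tcp_rot: [-3.142, -0.0, 1.633]
wrist_force: [0.2, 0.1, 0.7]
grip_width: 0.0248
```

jog_arm --moves '[{"x": 0, "y": 0, "z": -5, "yaw": 0, "jaw": -1}, {"x": 0, "y": 0, "z": -15, "yaw": 0, "jaw": -1}, {"x": 0, "y": 0, "z": -20, "yaw": 0, "jaw": -1}, {"x": 0, "y": 0, "z": -20, "yaw": 0, "jaw": -1}]'

```text
time: 32.7
eef_pos: [0.567, 0.2985, 0.2587]
tcp_rot: [3.141, -0.0, 1.633]
wrist_force: [-0.1, 0.6, -3.1]
grip_width: 0.0246
```

```bash
python3 p.py .6251 .0665 .1921 1.633
```

```text
32.7 [0.567  0.2985 0.2587] [ 3.141 -0.     1.633] 0.0246 [-0.1  0.6 -3.1]
move xyz [-235.2   43.6   66.6] yaw -0.0 after-turn frame: [-235.2   43.5   66.6]
```

jog_arm --moves '[{"x": -25, "y": 5, "z": 0, "yaw": 0, "jaw": -1}, {"x": -48, "y": 9, "z": 0, "yaw": 0, "jaw": -1}, {"x": -55, "y": 10, "z": 0, "yaw": 0, "jaw": -1}, {"x": -52, "y": 10, "z": 0, "yaw": 0, "jaw": -1}, {"x": -35, "y": 6.5, "z": 0, "yaw": 0, "jaw": -1}]'

```text
time: 33.33
eef_pos: [0.6212, 0.0841, 0.2583]
tcp_rot: [3.141, 0.0, 1.631]
wrist_force: [-0.1, -0.4, -2.5]
grip_width: 0.025
```

jog_arm --moves '[{"x": -19, "y": 3, "z": 0, "yaw": 0, "jaw": -1}, {"x": 0, "y": 0, "z": 15, "yaw": 0, "jaw": -1}, {"x": 0, "y": 0, "z": 0, "yaw": 0, "jaw": -1}, {"x": 0, "y": 0, "z": 0, "yaw": 0, "jaw": -1}]'

```text
time: 33.83
eef_pos: [0.6245, 0.0691, 0.242]
tcp_rot: [-3.141, -0.001, 1.635]
wrist_force: [-0.0, -0.4, -2.7]
grip_width: 0.0251
```

```bash
python3 p.py .6252 .0677 .1941 1.633
```

```text
33.83 [0.6245 0.0691 0.242 ] [-3.141e+00 -1.000e-03  1.635e+00] 0.0251 [-0.  -0.4 -2.7]
move xyz [-1.4  0.6 47.9] yaw 0.002 after-turn frame: [-1.4  0.6 47.9]
```

jog_arm --moves '[{"x": -1, "y": 0.5, "z": 20, "yaw": 0, "jaw": -1}, {"x": 0, "y": 0, "z": 18, "yaw": 0, "jaw": -1}, {"x": 0, "y": 0, "z": 8, "yaw": 0, "jaw": -1}, {"x": 0, "y": 0, "z": 1, "yaw": 0, "jaw": -1}, {"x": 0, "y": 0, "z": 0, "yaw": 0, "jaw": -1}]'

```text
time: 34.45
eef_pos: [0.6259, 0.067, 0.1961]
tcp_rot: [3.14, -0.0, 1.633]
wrist_force: [-0.5, 0.4, -3.2]
grip_width: 0.0251
```

jog_arm --moves '[{"x": 0, "y": 0, "z": 1, "yaw": 0, "jaw": -1}, {"x": 0, "y": 0, "z": 0, "yaw": 0, "jaw": -1}]'

```text
time: 34.7
eef_pos: [0.6256, 0.0667, 0.1947]
tcp_rot: [3.141, -0.0, 1.633]
wrist_force: [-0.9, 1.3, -2.7]
grip_width: 0.0249
```

jog_arm --moves '[{"x": 0, "y": 0, "z": 0.7, "yaw": 0, "jaw": -1}, {"x": 0, "y": 0, "z": 0, "yaw": 0, "jaw": -1}]'

```text
time: 34.95
eef_pos: [0.6255, 0.0666, 0.1937]
tcp_rot: [3.141, -0.0, 1.633]
wrist_force: [0.3, -1.0, -2.8]
grip_width: 0.0251
```

jog_arm --moves '[{"x": 0, "y": 0, "z": 0.7, "yaw": 0, "jaw": -1}, {"x": 0, "y": 0, "z": 0, "yaw": 0, "jaw": -1}]'

```text
time: 35.2
eef_pos: [0.6255, 0.0667, 0.1937]
tcp_rot: [3.141, -0.0, 1.633]
wrist_force: [-0.5, 0.9, 1.8]
grip_width: 0.0247
```

jog_arm --moves '[{"x": 0, "y": 0, "z": 0, "yaw": 0, "jaw": -1}]'

```text
time: 35.33
eef_pos: [0.6255, 0.0666, 0.1937]
tcp_rot: [3.141, -0.0, 1.633]
wrist_force: [-1.1, 0.9, 4.2]
grip_width: 0.0252
```

Seated (force turned upward). Release, rise, to the bottle.

jog_arm --moves '[{"x": 0, "y": 0, "z": 0, "yaw": 0, "jaw": -0.1}, {"x": 0, "y": 0, "z": 0, "yaw": 0, "jaw": 0.3}, {"x": 0, "y": 0, "z": 0, "yaw": 0, "jaw": 0.3}, {"x": 0, "y": 0, "z": -35, "yaw": 0, "jaw": 0.3}, {"x": 0, "y": 0, "z": -40, "yaw": 0, "jaw": 0.3}]'

```text
time: 35.95
eef_pos: [0.6252, 0.0666, 0.2678]
tcp_rot: [-3.139, -0.0, 1.633]
wrist_force: [0.6, 0.3, -0.2]
grip_width: 0.0591
```

```bash
python3 p.py .4826 .3116 .268 1.633
```

```text
35.95 [0.6252 0.0666 0.2678] [-3.139 -0.     1.633] 0.0591 [ 0.6  0.3 -0.2]
move xyz [ 2.533e+02 -1.271e+02 -2.000e-01] yaw -0.0 after-turn frame: [ 2.533e+02 -1.271e+02 -2.000e-01]
```

jog_arm --moves '[{"x": 50, "y": -25, "z": 0, "yaw": 0, "jaw": 0.3}, {"x": 50, "y": -25, "z": 0, "yaw": 0, "jaw": 0.3}, {"x": 50, "y": -25, "z": 0, "yaw": 0, "jaw": 0.3}, {"x": 50, "y": -25, "z": 0, "yaw": 0, "jaw": 0.3}, {"x": 53.5, "y": -27, "z": 0, "yaw": 0, "jaw": 0.3}]'

```text
time: 36.58
eef_pos: [0.4821, 0.3132, 0.268]
tcp_rot: [3.141, -0.0, 1.632]
wrist_force: [-0.3, 0.8, -0.2]
grip_width: 0.0593
```

jog_arm --moves '[{"x": 0, "y": 0, "z": 20, "yaw": 0, "jaw": 0.3}, {"x": 0, "y": 0, "z": 0, "yaw": 0, "jaw": 0.3}, {"x": 0, "y": 0, "z": 0, "yaw": 0, "jaw": 0.3}]'

```text
time: 36.95
eef_pos: [0.4835, 0.3115, 0.2484]
tcp_rot: [3.141, -0.0, 1.632]
wrist_force: [0.1, 0.9, -0.2]
grip_width: 0.0592
```

```bash
python3 - <<'E'
from h import *; from rig import env,viewer
cv2.imwrite('pics/w14.png',viewer.camera('wrist')[:,:,::-1])
E
python3 p.py .4826 .3116 .1986 1.633
```

```text
37.0 [0.4837 0.3114 0.2486] [ 3.140e+00 -1.000e-03  1.632e+00] 0.0597 [ 0.1 -0.8  0.1]
move xyz [ 0.3 -1.1 50. ] yaw -0.001 after-turn frame: [ 0.3 -1.1 50. ]
```

View pics/w14.png

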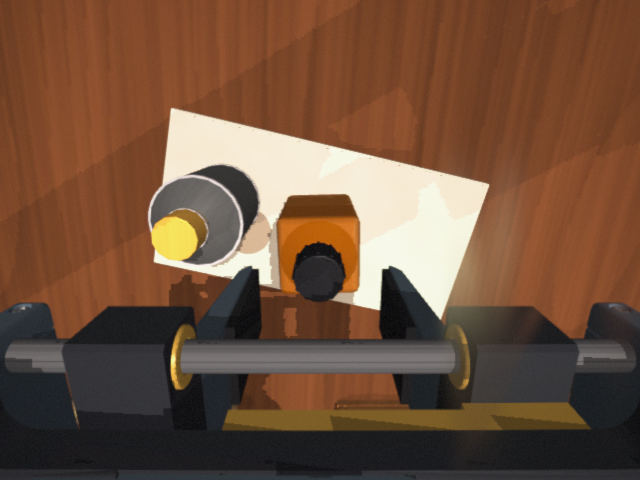

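jog_arm --moves '[{"x": 0.3, "y": -1, "z": 25, "yaw": 0, "jaw": 0.3}, {"x": 0, "y": 0, "z": 17, "yaw": 0, "jaw": 0.3}, {"x": 0, "y": 0, "z": 7, "yaw": 0, "jaw": 0.3}, {"x": 0, "y": 0, "z": 0, "yaw": 0, "jaw": 0.3}]'

```text
time: 37.5
eef_pos: [0.4824, 0.3117, 0.1992]
tcp_rot: [3.141, -0.0, 1.632]
wrist_force: [0.1, 0.4, 0.3]
grip_width: 0.0594
```

jog_arm --moves '[{"x": 0, "y": 0, "z": 0, "yaw": 0, "jaw": -1}, {"x": 0, "y": 0, "z": 0, "yaw": 0, "jaw": -1}, {"x": 0, "y": 0, "z": 0, "yaw": 0, "jaw": -1}, {"x": 0, "y": 0, "z": 0, "yaw": 0, "jaw": -1}]'

```text
time: 38.0
eef_pos: [0.4822, 0.3122, 0.1993]
tcp_rot: [3.141, -0.0, 1.633]
wrist_force: [-0.2, -1.0, 0.5]
grip_width: 0.0292
```

jog_arm --moves '[{"x": 0, "y": 0, "z": -5, "yaw": 0, "jaw": -1}, {"x": 0, "y": 0, "z": -20, "yaw": 0, "jaw": -1}, {"x": 0, "y": 0, "z": -40, "yaw": 0, "jaw": -1}, {"x": 0, "y": 0, "z": -45, "yaw": 0, "jaw": -1}, {"x": 0, "y": 0, "z": -40, "yaw": 0, "jaw": -1}]'

```text
time: 38.62
eef_pos: [0.4817, 0.3119, 0.3503]
tcp_rot: [-3.141, 0.0, 1.633]
wrist_force: [0.9, -1.1, -3.4]
grip_width: 0.0294
```

```bash
python3 p.py .6325 -.0537 .1953 1.633
```

```text
38.62 [0.4817 0.3119 0.3503] [-3.141  0.     1.633] 0.0294 [ 0.9 -1.1 -3.4]
move xyz [-374.3  127.9  155. ] yaw -0.0 after-turn frame: [-374.3  127.8  155. ]
```

jog_arm --moves '[{"x": -25, "y": 8, "z": 0, "yaw": 0, "jaw": -1}, {"x": -48, "y": 16, "z": 0, "yaw": 0, "jaw": -1}, {"x": -55, "y": 19, "z": 0, "yaw": 0, "jaw": -1}, {"x": -55, "y": 19, "z": 0, "yaw": 0, "jaw": -1}, {"x": -55, "y": 19, "z": 0, "yaw": 0, "jaw": -1}]'

```text
time: 39.25
eef_pos: [0.5777, 0.0779, 0.3486]
tcp_rot: [-3.141, -0.0, 1.633]
wrist_force: [0.6, -0.1, -3.5]
grip_width: 0.0292
```

jog_arm --moves '[{"x": -55, "y": 19, "z": 0, "yaw": 0, "jaw": -1}, {"x": -50, "y": 17, "z": 0, "yaw": 0, "jaw": -1}, {"x": -30.5, "y": 10.5, "z": 0, "yaw": 0, "jaw": -1}, {"x": 0, "y": 0, "z": 40, "yaw": 0, "jaw": -1}, {"x": 0, "y": 0, "z": 0, "yaw": 0, "jaw": -1}]'

```text
time: 39.88
eef_pos: [0.6305, -0.053, 0.3051]
tcp_rot: [-3.132, -0.002, 1.632]
wrist_force: [-0.1, 1.2, -2.2]
grip_width: 0.0294
```

jog_arm --moves '[{"x": 0, "y": 0, "z": 0, "yaw": 0, "jaw": -1}]'

```text
time: 40.0
eef_pos: [0.6326, -0.0525, 0.3099]
tcp_rot: [3.141, -0.0, 1.633]
wrist_force: [0.0, 0.5, -2.6]
grip_width: 0.0293
```

```bash
python3 p.py .6325 -.0535 .1953 1.633;python3 - <<'E'
from h import *; from rig import env,viewer
cv2.imwrite('pics/w15.png',viewer.camera('wrist')[:,:,::-1])
E
```

```text
40.0 [ 0.6326 -0.0525  0.3099] [ 3.141 -0.     1.633] 0.0293 [ 0.   0.5 -2.6]
move xyz [ -1.   -0.2 114.6] yaw 0.0 after-turn frame: [ -1.   -0.2 114.6]
```

View pics/w15.png

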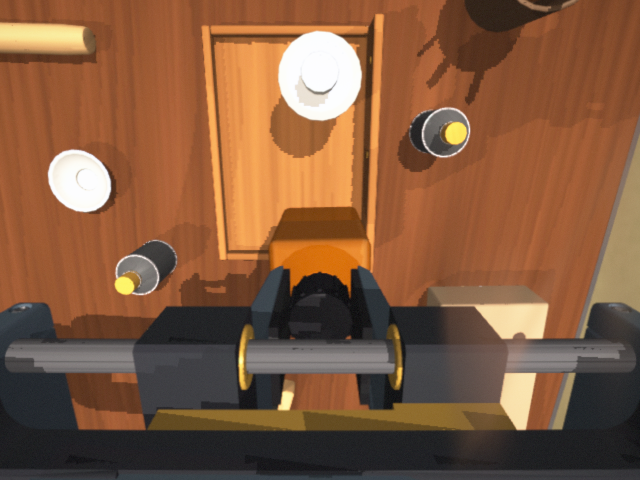

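jog_arm --moves '[{"x": -1, "y": 0, "z": 35, "yaw": 0, "jaw": -1}, {"x": 0, "y": 0, "z": 40, "yaw": 0, "jaw": -1}, {"x": 0, "y": 0, "z": 25, "yaw": 0, "jaw": -1}, {"x": 0, "y": 0, "z": 11, "yaw": 0, "jaw": -1}, {"x": 0, "y": 0, "z": 0, "yaw": 0, "jaw": -1}]'

```text
time: 40.67
eef_pos: [0.6329, -0.0535, 0.1987]
tcp_rot: [3.141, 0.0, 1.633]
wrist_force: [0.0, 0.2, -3.3]
grip_width: 0.0291
```

jog_arm --moves '[{"x": 0, "y": 0, "z": 1, "yaw": 0, "jaw": -1}, {"x": 0, "y": 0, "z": 0, "yaw": 0, "jaw": -1}]'

```text
time: 40.92
eef_pos: [0.633, -0.0539, 0.1982]
tcp_rot: [3.139, 0.0, 1.633]
wrist_force: [-0.6, 0.0, -2.3]
grip_width: 0.029
```

jog_arm --moves '[{"x": 0, "y": 0, "z": 1, "yaw": 0, "jaw": -1}, {"x": 0, "y": 0, "z": 0, "yaw": 0, "jaw": -1}]'

```text
time: 41.18
eef_pos: [0.6324, -0.0539, 0.1961]
tcp_rot: [3.141, -0.0, 1.633]
wrist_force: [0.9, 0.1, -3.9]
grip_width: 0.0289
```

jog_arm --moves '[{"x": 0, "y": 0, "z": 0.7, "yaw": 0, "jaw": -1}, {"x": 0, "y": 0, "z": 0, "yaw": 0, "jaw": -1}]'

```text
time: 41.42
eef_pos: [0.6325, -0.0539, 0.1954]
tcp_rot: [3.141, 0.0, 1.633]
wrist_force: [0.8, 0.0, -1.8]
grip_width: 0.0296
```

jog_arm --moves '[{"x": 0, "y": 0, "z": 0.5, "yaw": 0, "jaw": -1}, {"x": 0, "y": 0, "z": 0, "yaw": 0, "jaw": -1}]'

```text
time: 41.68
eef_pos: [0.6326, -0.0539, 0.1953]
tcp_rot: [3.141, 0.0, 1.633]
wrist_force: [-0.5, 0.7, 1.2]
grip_width: 0.0291
```

jog_arm --moves '[{"x": 0, "y": 0, "z": 0, "yaw": 0, "jaw": -0.1}, {"x": 0, "y": 0, "z": 0, "yaw": 0, "jaw": 0.3}, {"x": 0, "y": 0, "z": 0, "yaw": 0, "jaw": 0.3}, {"x": 0, "y": 0, "z": -30, "yaw": 0, "jaw": 0.3}, {"x": 0, "y": 0, "z": -40, "yaw": 0, "jaw": 0.3}]'

```text
time: 42.3
eef_pos: [0.6319, -0.0538, 0.2643]
tcp_rot: [-3.139, -0.001, 1.633]
wrist_force: [0.6, 0.6, 0.3]
grip_width: 0.0592
```

```bash
python3 p.py .398 .3256 .268 1.633
```

```text
42.3 [ 0.6319 -0.0538  0.2643] [-3.139e+00 -1.000e-03  1.633e+00] 0.0592 [0.6 0.6 0.3]
move xyz [ 393.2 -210.    -3.7] yaw -0.0 after-turn frame: [ 393.2 -209.9   -3.7]
```

jog_arm --moves '[{"x": 49, "y": -26, "z": 0, "yaw": 0, "jaw": 0.3}, {"x": 49, "y": -26, "z": 0, "yaw": 0, "jaw": 0.3}, {"x": 49, "y": -26, "z": 0, "yaw": 0, "jaw": 0.3}, {"x": 49, "y": -26, "z": 0, "yaw": 0, "jaw": 0.3}, {"x": 49, "y": -26, "z": 0, "yaw": 0, "jaw": 0.3}]'

```text
time: 42.92
eef_pos: [0.4864, 0.184, 0.2649]
tcp_rot: [3.141, -0.0, 1.632]
wrist_force: [0.3, 0.7, -0.0]
grip_width: 0.0593
```

jog_arm --moves '[{"x": 49, "y": -26, "z": 0, "yaw": 0, "jaw": 0.3}, {"x": 49, "y": -26, "z": 0, "yaw": 0, "jaw": 0.3}, {"x": 50, "y": -28, "z": 0, "yaw": 0, "jaw": 0.3}, {"x": 0, "y": 0, "z": 20, "yaw": 0, "jaw": 0.3}, {"x": 0, "y": 0, "z": 0, "yaw": 0, "jaw": 0.3}]'

```text
time: 43.55
eef_pos: [0.3974, 0.3254, 0.2437]
tcp_rot: [-3.139, 0.002, 1.634]
wrist_force: [-0.2, 0.2, -0.4]
grip_width: 0.0592
```

jog_arm --moves '[{"x": 0, "y": 0, "z": 0, "yaw": 0, "jaw": 0.3}]'

```text
time: 43.68
eef_pos: [0.3989, 0.3252, 0.2452]
tcp_rot: [3.141, -0.0, 1.632]
wrist_force: [0.5, 0.2, 0.8]
grip_width: 0.059
```

```bash
python3 - <<'E'
from h import *; from rig import env,viewer
cv2.imwrite('pics/w16.png',viewer.camera('wrist')[:,:,::-1])
E
python3 p.py .398 .3256 .1885 1.633
```

```text
43.73 [0.3991 0.3251 0.2454] [ 3.141e+00 -1.000e-03  1.632e+00] 0.0595 [0.3 0.6 1. ]
move xyz [ 0.6 -1.1 56.9] yaw -0.001 after-turn frame: [ 0.6 -1.1 56.9]
```

View pics/w16.png

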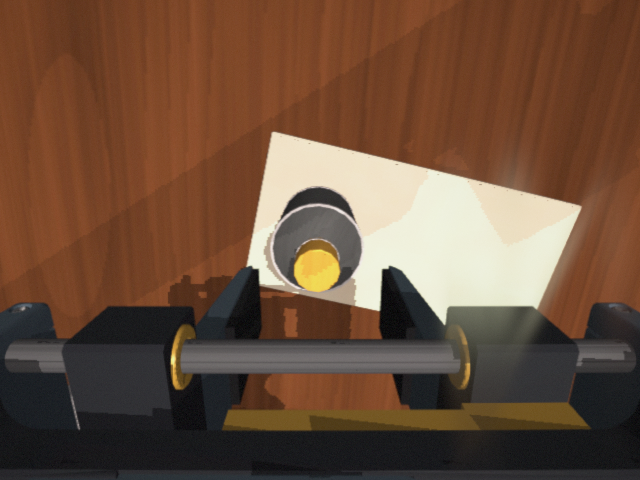

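jog_arm --moves '[{"x": 0.6, "y": -1, "z": 30, "yaw": 0, "jaw": 0.3}, {"x": 0, "y": 0, "z": 20, "yaw": 0, "jaw": 0.3}, {"x": 0, "y": 0, "z": 7, "yaw": 0, "jaw": 0.3}, {"x": 0, "y": 0, "z": 0, "yaw": 0, "jaw": 0.3}]'

```text
time: 44.22
eef_pos: [0.398, 0.3258, 0.1881]
tcp_rot: [3.141, -0.0, 1.632]
wrist_force: [-1.0, 0.2, 1.0]
grip_width: 0.059
```

jog_arm --moves '[{"x": 0, "y": 0, "z": 0, "yaw": 0, "jaw": -1}, {"x": 0, "y": 0, "z": 0, "yaw": 0, "jaw": -1}, {"x": 0, "y": 0, "z": 0, "yaw": 0, "jaw": -1}, {"x": 0, "y": 0, "z": 0, "yaw": 0, "jaw": -1}]'

```text
time: 44.72
eef_pos: [0.3974, 0.326, 0.188]
tcp_rot: [3.141, -0.0, 1.633]
wrist_force: [-1.9, -0.0, 2.1]
grip_width: 0.0272
```

jog_arm --moves '[{"x": 0, "y": 0, "z": -5, "yaw": 0, "jaw": -1}, {"x": 0, "y": 0, "z": -15, "yaw": 0, "jaw": -1}, {"x": 0, "y": 0, "z": -40, "yaw": 0, "jaw": -1}, {"x": 0, "y": 0, "z": -45, "yaw": 0, "jaw": -1}, {"x": 0, "y": 0, "z": -45, "yaw": 0, "jaw": -1}]'

```text
time: 45.35
eef_pos: [0.3973, 0.3258, 0.3401]
tcp_rot: [3.141, -0.001, 1.633]
wrist_force: [1.1, 0.6, -2.0]
grip_width: 0.027
```

```bash
python3 p.py .5785 .0045 .1846 1.633
```

```text
45.35 [0.3973 0.3258 0.3401] [ 3.141e+00 -1.000e-03  1.633e+00] 0.027 [ 1.1  0.6 -2. ]
move xyz [-331.9  161.   155.5] yaw -0.0 after-turn frame: [-331.9  160.9  155.5]
```

jog_arm --moves '[{"x": -25, "y": 12, "z": 0, "yaw": 0, "jaw": -1}, {"x": -45, "y": 22, "z": 0, "yaw": 0, "jaw": -1}, {"x": -50, "y": 24, "z": 0, "yaw": 0, "jaw": -1}, {"x": -50, "y": 24, "z": 0, "yaw": 0, "jaw": -1}, {"x": -50, "y": 24, "z": 0, "yaw": 0, "jaw": -1}]'

```text
time: 45.98
eef_pos: [0.5174, 0.1113, 0.3388]
tcp_rot: [3.14, -0.0, 1.633]
wrist_force: [1.1, 0.7, -2.0]
grip_width: 0.027
```

jog_arm --moves '[{"x": -50, "y": 24, "z": 0, "yaw": 0, "jaw": -1}, {"x": -42, "y": 21, "z": 0, "yaw": 0, "jaw": -1}, {"x": -20, "y": 10, "z": 0, "yaw": 0, "jaw": -1}, {"x": 0, "y": 0, "z": 0, "yaw": 0, "jaw": -1}, {"x": 0, "y": 0, "z": 0, "yaw": 0, "jaw": -1}]'

```text
time: 46.6
eef_pos: [0.5781, 0.0056, 0.3379]
tcp_rot: [-3.141, -0.001, 1.634]
wrist_force: [0.1, -0.5, -1.5]
grip_width: 0.0271
```

```bash
python3 p.py .5785 .0045 .1846 1.633;python3 - <<'E'
from h import *; from rig import env,viewer
cv2.imwrite('pics/w17.png',viewer.camera('wrist')[:,:,::-1])
E
```

```text
46.6 [0.5781 0.0056 0.3379] [-3.141e+00 -1.000e-03  1.634e+00] 0.0271 [ 0.1 -0.5 -1.5]
move xyz [ -1.2   0.4 153.3] yaw 0.001 after-turn frame: [ -1.2   0.4 153.3]
```

View pics/w17.png

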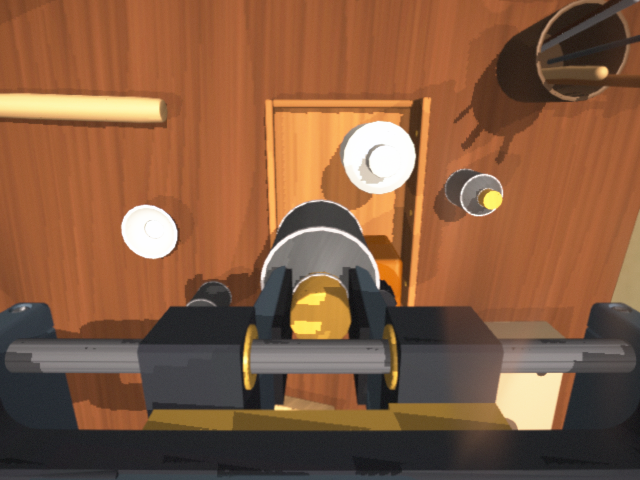

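jog_arm --moves '[{"x": -1, "y": 0.3, "z": 30, "yaw": 0, "jaw": -1}, {"x": 0, "y": 0, "z": 45, "yaw": 0, "jaw": -1}, {"x": 0, "y": 0, "z": 40, "yaw": 0, "jaw": -1}, {"x": 0, "y": 0, "z": 25, "yaw": 0, "jaw": -1}, {"x": 0, "y": 0, "z": 10, "yaw": 0, "jaw": -1}]'

```text
time: 47.28
eef_pos: [0.578, 0.0048, 0.1866]
tcp_rot: [-3.139, -0.001, 1.634]
wrist_force: [0.1, 1.2, -1.9]
grip_width: 0.027
```

jog_arm --moves '[{"x": 0, "y": 0, "z": 1, "yaw": 0, "jaw": -1}, {"x": 0, "y": 0, "z": 0, "yaw": 0, "jaw": -1}]'

```text
time: 47.52
eef_pos: [0.5797, 0.0039, 0.1881]
tcp_rot: [3.139, 0.0, 1.633]
wrist_force: [0.2, 0.3, -2.4]
grip_width: 0.0274
```

jog_arm --moves '[{"x": 0, "y": 0, "z": 1, "yaw": 0, "jaw": -1}, {"x": 0, "y": 0, "z": 0, "yaw": 0, "jaw": -1}]'

```text
time: 47.78
eef_pos: [0.5792, 0.0035, 0.1863]
tcp_rot: [3.141, -0.0, 1.633]
wrist_force: [-0.2, 1.1, -2.0]
grip_width: 0.0272
```

jog_arm --moves '[{"x": 0, "y": 0, "z": 1, "yaw": 0, "jaw": -1}, {"x": 0, "y": 0, "z": 0, "yaw": 0, "jaw": -1}, {"x": 0, "y": 0, "z": 0, "yaw": 0, "jaw": -1}]'

```text
time: 48.15
eef_pos: [0.5791, 0.0035, 0.1847]
tcp_rot: [3.142, -0.0, 1.633]
wrist_force: [0.6, -0.2, -2.1]
grip_width: 0.0274
```

jog_arm --moves '[{"x": 0, "y": 0, "z": 0.6, "yaw": 0, "jaw": -1}, {"x": 0, "y": 0, "z": 0, "yaw": 0, "jaw": -1}, {"x": 0, "y": 0, "z": 0, "yaw": 0, "jaw": -1}]'

```text
time: 48.52
eef_pos: [0.5791, 0.0036, 0.1841]
tcp_rot: [3.142, -0.0, 1.633]
wrist_force: [-0.0, 0.1, -1.9]
grip_width: 0.0274
```

jog_arm --moves '[{"x": 0, "y": 0, "z": 0.6, "yaw": 0, "jaw": -1}, {"x": 0, "y": 0, "z": 0, "yaw": 0, "jaw": -1}, {"x": 0, "y": 0, "z": 0, "yaw": 0, "jaw": -1}]'

```text
time: 48.9
eef_pos: [0.5791, 0.0036, 0.1841]
tcp_rot: [3.141, -0.0, 1.633]
wrist_force: [-0.8, 0.3, 3.3]
grip_width: 0.0272
```

Seated. Release, rise, and pull back for a check view (same pose as the first wrist picture).

jog_arm --moves '[{"x": 0, "y": 0, "z": 0, "yaw": 0, "jaw": -0.1}, {"x": 0, "y": 0, "z": 0, "yaw": 0, "jaw": 0.3}, {"x": 0, "y": 0, "z": 0, "yaw": 0, "jaw": 0.3}, {"x": 0, "y": 0, "z": -35, "yaw": 0, "jaw": 0.3}, {"x": 0, "y": 0, "z": -50, "yaw": 0, "jaw": 0.3}]'

```text
time: 49.52
eef_pos: [0.5784, 0.0036, 0.2679]
tcp_rot: [-3.138, -0.0, 1.633]
wrist_force: [1.4, 0.1, 0.3]
grip_width: 0.0592
```

jog_arm --moves '[{"x": 0, "y": 0, "z": -50, "yaw": 0, "jaw": 0.3}, {"x": -50, "y": 12.5, "z": -12, "yaw": 0, "jaw": 0.3}, {"x": 0, "y": 0, "z": 0, "yaw": 0, "jaw": 0.3}, {"x": 0, "y": 0, "z": 0, "yaw": 0, "jaw": 0.3}, {"x": 0, "y": 0, "z": 0, "yaw": 0, "jaw": 0.3}]'

```text
time: 50.15
eef_pos: [0.5942, -0.0448, 0.3297]
tcp_rot: [-3.14, -0.001, 1.633]
wrist_force: [0.3, -0.1, -0.0]
grip_width: 0.0591
```

```bash
python3 - <<'E'
from h import *; from rig import env,viewer
np.set_printoptions(precision=4,suppress=True)
C=viewer.get_calibration('wrist');im=viewer.camera('wrist')[:,:,::-1].copy();cv2.imwrite('pics/w18.png',im)
cv2.imwrite('pics/s18.png',viewer.camera('side')[:,:,::-1]);cv2.imwrite('pics/sc18.png',viewer.camera('scene')[:,:,::-1])
h=cv2.cvtColor(im,cv2.COLOR_BGR2HSV)
def blob(m,x0,y0,x1,y1):
    k=np.zeros(m.shape,np.uint8);k[y0:y1,x0:x1]=m[y0:y1,x0:x1]*255
    c=max(cv2.findContours(k,0,2)[0],key=cv2.contourArea); return cv2.minEnclosingCircle(c)
m=(h[:,:,0]>18)&(h[:,:,0]<35)&(h[:,:,1]>150)&(h[:,:,2]>150)
for n,m,b,z in [('can cap',m,(275,140,330,195),.126),('bot cap',h[:,:,2]<60,(340,215,392,275),.135),('jar lid',(h[:,:,1]<60)&(h[:,:,2]>120),(320,35,415,133),.105)]:
    e,r=blob(m,*b); print(n,e,r,onz(C,[e],z)[:,:2])
E
```

```text
can cap (302.0, 177.5) 15.66055965423584 [[ 0.5769 -0.0015]]
bot cap (364.2662658691406, 245.3541259765625) 19.03173065185547 [[ 0.6292 -0.0507]]
jar lid (366.3340759277344, 91.664794921875) 41.63808059692383 [[0.623  0.0658]]
```

View pics/w18.png

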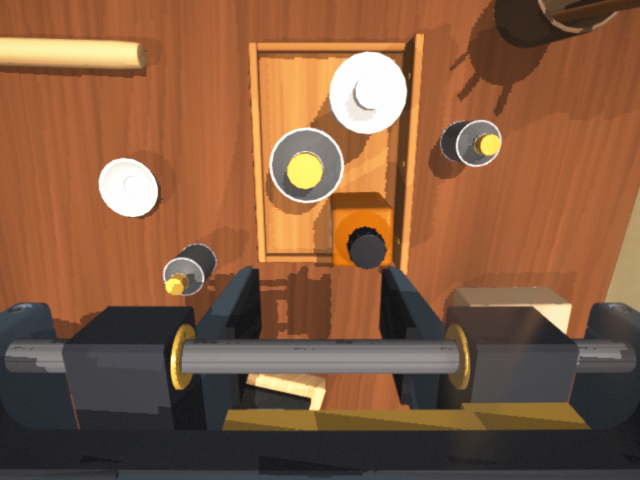

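View pics/s18.png

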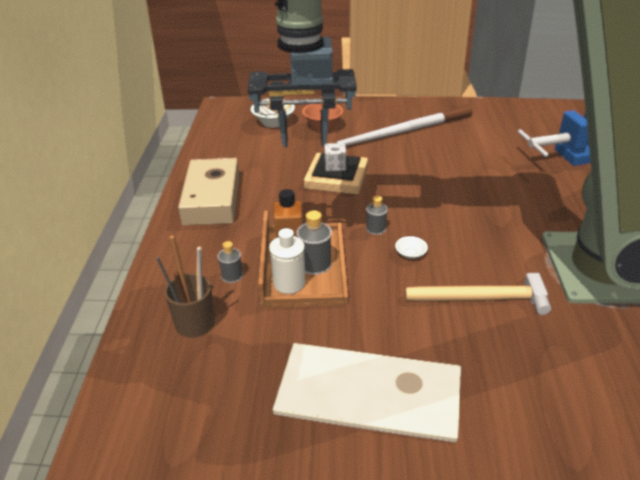

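View pics/sc18.png

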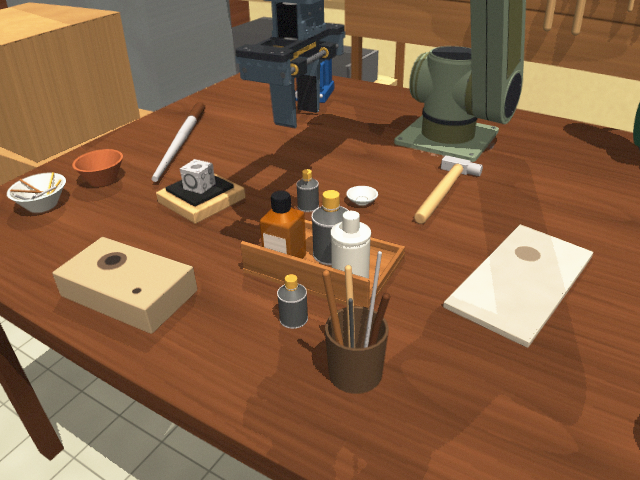

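```bash
python3 - <<'E'
from rig import env
print(env.finish_job())
E
```

```text
the job is handed in; nothing more can be done
None
```

The task is done and handed in at about 50 s of the 147 s allowed. I moved the can, the bottle and the jar to the soldering board. I then set the doming block on the black pad, hollows up, and returned all three to their places in the caddy. The rig reports no verdict, so the results below are from my own last checks.

- **Upright and clear:** the last side, scene and wrist pictures show all four standing upright. The gripper is open and clear, and the dish and tool pot look unmoved.
- **Jar and bottle:** they measured within about 2 mm of where they stood at the start.
- **Can:** the automatic measurement of its cap put it about 6 mm off. The lighting had changed, and the measured cap outline came out smaller than before. By eye in all three views the can is where it was, and the gripper set it down within about 1 mm of where it picked it up.
- **Doming block:** the wrist camera puts it about 4.5 mm from the pad's centre. The side and scene views gave pad centres up to about 8 mm away from the wrist view. By any of them the block is within about 7 mm of the centre, inside the 15 mm limit.

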